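# Fetch the rear setting ring from a crowded gauge hook

## Task

Bring me the blue-banded setting ring from the back of the crowded hook: first hang the yellow and the green ring that are in front of it on the empty bent hook of the same rack, both slid right back, the one against its collar and the other against the first, then stand the blue ring on its rim in the V-block, pushed along the V until its face is up against the end stop. These are masters: take them off and put them on gently, feeling for contact and never forcing a ring against a hook or the V-block, do not drop any, and leave everything else where it is.

Things in the scene. Friction and masses are not known exactly. Their poses are not given: they have to be found in the camera images.
- rack: Fixed grey rack: base plate 150 x 390 x 12 mm; rail 390 mm long along y, 25 mm deep, 138 to 172 mm high, on posts at its ends (y = +-180 mm). Three hooks of 10 mm rod, 115 mm apart, point to -x from the rail's front face, each with a black rubber collar (32 mm diameter, x = 0 to -12 mm, gives 0.4 mm per N) at its root. Origin on the table under the rail's front face, mid length; z up.
- full_hook (a point): Rod centre at the foot of the upturn of the middle, crowded hook (x = -91 mm, y = 0, z = 155 mm in the rack's frame); its rod is level. From the rail outwards it carries the blue ring, then yellow and green in either order, centred about 23, 43 and 64 mm from the rail's face. A hanging ring's centre is 8.5 mm below the rod's axis.
- full_tip (a point): Centre of the round end of the crowded hook: beyond the foot each hook turns up at 45 degrees, 13 mm out and 13 mm up to this centre (its top is 18 mm above the rod's axis). A ring held square passes the upturn with its centre 6.5 mm above the rod's axis (15 mm above where it hangs), the bore having 2 mm to spare above and below there.
- spare_hook (a point): Where the foot of the upturn of the spare hook (same shape, y = -115 mm in the rack's frame) would be were it straight. That hook is bent at its root, at the rail's face, anywhere from 0.25 rad down to 0.1 rad up: its end is up to 26 mm too low or 10 mm too high, the rod sloping to match. This point does not show the bend: find it by touch or sight. A rod's end springs 0.1 mm per N.
- ring_blue: A hardened steel setting ring with a blue band round its rim and a blue painted circle on both faces: 60 mm outside diameter, 27 mm bore, 18 mm thick, about 0.31 kg. Origin at its centre; x is the ring's own axis (it may have rolled about x). It starts rearmost on the crowded hook.
- ring_yellow: A hardened steel setting ring with a yellow band round its rim and a yellow painted circle on both faces: 60 mm outside diameter, 27 mm bore, 18 mm thick, about 0.31 kg. Origin at its centre; x is the ring's own axis (it may have rolled about x). It starts in front of the blue ring.
- ring_green: A hardened steel setting ring with a green band round its rim and a green painted circle on both faces: 60 mm outside diameter, 27 mm bore, 18 mm thick, about 0.31 kg. Origin at its centre; x is the ring's own axis (it may have rolled about x). It starts in front of the blue ring.
- ring_red: A hardened steel setting ring with a red band round its rim and a red painted circle on both faces: 60 mm outside diameter, 27 mm bore, 18 mm thick, about 0.31 kg. Origin at its centre; x is the ring's own axis (it may have rolled about x). It hangs alone on the third hook (y = +115 mm in the rack's frame) and stays there.
- vblock: Fixed steel V-block, 70 mm long (x = -35 to +35 mm, stop included), 54 mm wide, 43 mm high, with a 120 degree V along its x, its bottom line 30 mm above the table; a dark steel end stop plate, 44 mm wide and 50 mm high, closes its +x end with its face at x = +27 mm. Origin under the middle of the block, on the table; z up.
- v_seat (a point): Where the centre of the blue ring must end: 64.6 mm above the table over the V's bottom line, 9 mm before the stop's face, the ring's axis along the block's x.
- sphere_stand: White 30 mm reference ball on a dark post with a 56 mm round foot, 105 mm high, loose; leave it. Origin under its foot.
- plug_gauge: Double-ended plug gauge lying on the table, 114 mm long, 19 mm thick, loose; leave it. Origin under its middle, x along it.
- snap_gauge: Blue C-shaped snap gauge lying flat, about 110 mm across, 12 mm thick, loose; leave it. Origin under its middle.
- gauge_case: Shut wooden gauge-block case, 130 x 220 x 45 mm, loose; leave it. Origin under its middle.
Mind the look-alikes: they are no part of the job. What is shaped like the ring_green but brown or orange is not meant.

How it is judged:
By the outcome, as a careful person would: the job done as asked, in the order asked, and still so for the second after the job is handed in, with the robot touching nothing.
It also fails if it takes over 72 s, if anything falls off the work surface, if the arm or the gripper's body presses on something with over 40 N, if the wrist force passes 120 N, or if a joint passes its speed limit or range.

## Robot

A 7-joint arm with a two-finger parallel gripper is mounted at the origin on the work surface. World frame = base frame: x ahead of the robot, y to its left, z up, the work surface at z = 0. Lengths are in mm, angles in rad, forces in N, time in s.
With the tool pointing down it reaches from about 400 to 875 mm from the base axis. Payload 6.5 kg.
Tool frame: the origin (TCP) lies on the mounting face of the last link; the fingertips stand 166 mm ahead of it and the grasp point (between the pads) lies 147 mm ahead of it; z points along the fingers, y is the line along which they close (so a half turn about z gives the same grasp; the last joint's range is limited). The gripper opens to 88 mm and grips with 3 to 60 N. Pads are 18 mm wide; open, the fingers measure 123 mm over their backs; the gripper's body (75 mm by 187 mm) begins 45 mm behind the grasp point.
Start: joints at [1.246, 0.536, -0.004, 1.538, 0.003, 1.067, -0.071], TCP at [166.349, -628.345, 404.716] pointing down, gripper open.
Joint ranges: [-2.7, 2.7], [-0.37, 2.16], [-1.27, 1.26], [0.24, 2.4], [-1.31, 4.45], [0.19, 1.91], [-2.76, 2.76]. Speed limits (rad/s): [2.39, 2.39, 3.14, 3.14, 3.14, 3.14, 3.14].

## Interface

Orientations are given as a unit quaternion [w, x, y, z].
In Python, from station import ctrl gives the robot as it stands.
- The arm moves only by the tool carry_out, never from a script. Its argument "moves" is a list of rows, each an object of numbers: "x", "y", "z": the shift along the tool's x, y, z in m; "yaw": the turn about the tool's z in rad; "hand": the gripper command: -1 is shut, 1 is fully open, values between are in proportion. In form: [{"x": .., "y": .., "z": .., "yaw": .., "hand": ..}, ...]. A call has 1 to 10 rows; each row is the pose to reach, as a shift and turn from the pose commanded when the call began, along the tool's axes at that moment; what a row does not reach only later rows make up. A row lasts 1/12 s, in which the tool goes at most 41.7 mm and 7.16 degrees, less where a joint would pass 70% of its speed; a pose out of reach is approached as far as the arm can. A call with a gripper value outside its range is refused whole. The fingers move at their own pace and stop on an object; "grip_force" is the grip in N (left out, the last holds). Time passes only in rows, so rows that repeat a pose let the fingers close. It gives the time, the measured TCP pose, the force, the opening and the grip force at its end, in the units of the state.
- ctrl.get_obs(): the state, without advancing time (a new reading comes with each control period).
- ctrl.read_camera(name): name is "scene" or "top"; returns a dict with "frame" (420x560x3 uint8, red, green, blue), "fx", "fy", "cx", "cy" (pixels), "extrinsics" (4x4, takes a point from world to camera coordinates). Camera axes: x right, y down, z forward; pixel columns grow to the right and rows downward; lengths in mm; the calibration is good to about 2 mm. A picture is of the moment at which its call begins. There is no depth.
- ctrl.close_job(): hands the job in; it is judged then, once.
The state is a dict: "time": time; "qpos": joint angles; "dq": joint speeds; "joint_efforts": joint torques, N m; "position": TCP position; "tool_rot": TCP orientation; "ft_force": force on the tool from outside, world axes, zero at the start; "wrist_torque": the same for the moment, N m; "grip_width": finger opening in mm; "gripper_force": force on a finger pad.
Only numpy, scipy, OpenCV 4.12 (cv2) and the standard library are available. Lean on these libraries where they do the work, as an engineer would, in place of code of your own. Each camera call takes 0.05 s, during which the arm holds its last target. There are 200 camera calls.

## Working session

There is one attempt and no reset: what is moved stays moved. The work goes in short steps, Python scripts to look and compute and a tool call to move; the robot and the scene stay as the last step left them, time stands still between calls to the robot, and variables do not carry over. Pictures are saved under pics/ and viewed, at most 10 in all, crops included, and the job is handed in when it is done.

Besides the shell and the picture viewer there is one more tool, called after "Emit:" in YAML: its name, and indented under it one key for each argument. carry_out: Moves the arm, as the interface text tells. Its arguments: {"type":"object","properties":{"moves":{"type":"array","items":{"type":"object","properties":{"x":{"type":"number"},"y":{"type":"number"},"z":{"type":"number"},"yaw":{"type":"number"},"hand":{"type":"number"}}}},"grip_force":{"type":"number"}},"required":["moves"]}

```bash
ls; mkdir -p pics; python3 - <<'E'
from station import ctrl
import cv2,numpy as np
o=ctrl.get_obs()
for k in o: print(k,np.round(o[k],3))
for n in("scene","top"):
    c=ctrl.read_camera(n); cv2.imwrite(f'pics/{n}0.png',c["frame"][:,:,::-1]); np.save(f'pics/{n}0.npy',c["extrinsics"])
    print(n,c["fx"],c["fy"],c["cx"],c["cy"]); print(np.round(c["extrinsics"],4).tolist())
E
```

```text
pics
time 0.0
qpos [ 1.246  0.537 -0.004  1.539  0.003  1.067 -0.071]
dq [ 0.001 -0.001  0.     0.    -0.001  0.001  0.001]
joint_efforts [ 0.0000e+00 -5.7098e+01  9.9100e-01 -2.5161e+01 -5.6000e-02  1.8000e-02
  0.0000e+00]
position [ 166.267 -628.04   403.841]
tool_rot [-0.001  0.992  0.129 -0.   ]
ft_force [ 0.182 -0.175 -0.24 ]
wrist_torque [ 0.072  0.03  -0.059]
gripper_force 0.0
grip_width 88.43
scene 478.714353215046 478.714353215046 282.963487995804 205.57186471850636
[[0.6103, 0.7921, -0.0089, -292.1015], [0.4662, -0.3683, -0.8044, -163.4364], [-0.6405, 0.4867, -0.5941, 1607.9334], [0.0, 0.0, 0.0, 1.0]]
top 442.22089487993173 442.22089487993173 279.810866729098 206.0599963481635
[[-0.0163, -0.9999, 0.0013, -41.5253], [-0.9928, 0.016, -0.1189, 551.0145], [0.1189, -0.0032, -0.9929, 1062.4943], [0.0, 0.0, 0.0, 1.0]]
```

View pics/scene0.png

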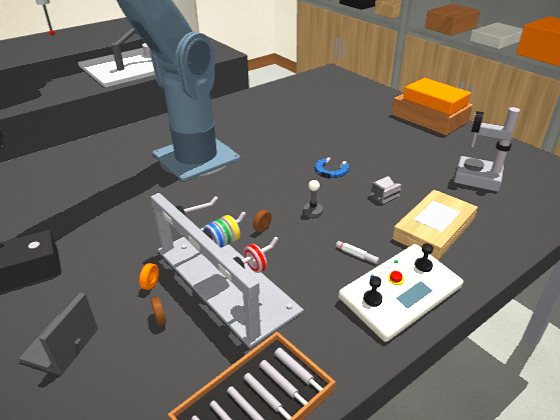

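View pics/top0.png

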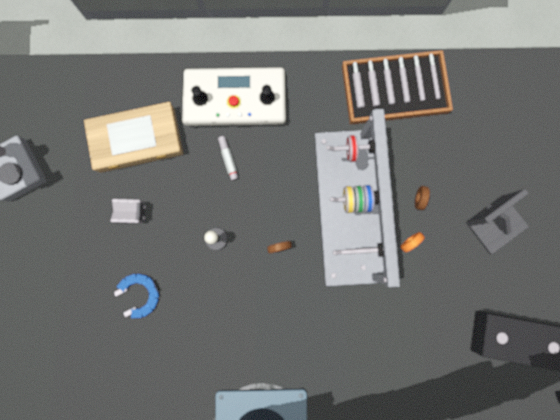

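The scene view shows the rack with the rings at about (225,230), red at (255,258), the spare hook tip at (215,200) and the V-block at (386,190). In the top view the rings are at x 345–372, y 199 (yellow outermost, then green, then blue). Red is at (352,148), the spare hook runs (333–380,252), and the V-block is at (127,211) with its dark stop on the right. The brown rings at (280,247) and (422,197) and the orange one at (413,242) are look-alikes lying off the rack. The green meant is the banded ring on the middle hook.

```bash
cat > h.py <<'E'
import numpy as np,cv2
K={'scene':(478.714,282.963,205.572),'top':(442.221,279.811,206.06)}
E={n:np.load(f'pics/{n}0.npy') for n in K}
def proj(n,p):
    f,cx,cy=K[n]; q=E[n]@np.append(p,1); return np.array([f*q[0]/q[2]+cx,f*q[1]/q[2]+cy])
def ray(n,uv):
    f,cx,cy=K[n]; R=E[n][:3,:3]; d=R.T@[(uv[0]-cx)/f,(uv[1]-cy)/f,1]; return -R.T@E[n][:3,3],d/np.linalg.norm(d)
def onz(n,uv,z):
    o,d=ray(n,uv); return o+d*(z-o[2])/d[2]
def tri(us,ut):
    A=[];b=[]
    for n,u in(('scene',us),('top',ut)):
        o,d=ray(n,u); P=np.eye(3)-np.outer(d,d); A.append(P); b.append(P@o)
    return np.linalg.lstsq(np.vstack(A),np.hstack(b),rcond=None)[0]
E
python3 - <<'E'
from h import *
t=cv2.imread('pics/top0.png'); s=cv2.imread('pics/scene0.png')
for n,im in(('top',t),('scene',s)):
    H=cv2.cvtColor(im,cv2.COLOR_BGR2HSV)
    x0,x1,y0,y1=(315,400,105,290) if n=='top' else (140,300,190,340)
    for c,(a,b) in dict(yellow=(22,34),green=(45,80),blue=(100,118),red=(0,6)).items():
        m=cv2.inRange(H,(a,130,70),(b,255,255)); k=np.zeros_like(m); k[y0:y1,x0:x1]=m[y0:y1,x0:x1]
        v,u=np.nonzero(k); print(n,c,len(u),u.mean().round(1),v.mean().round(1),u.min(),u.max(),v.min(),v.max())
R=lambda im,x,y,w,h,k:cv2.resize(im[y:y+h,x:x+w],None,fx=k,fy=k,interpolation=cv2.INTER_CUBIC)
out=np.zeros((600,800,3),np.uint8)
a=R(t,310,100,100,198,3);out[:a.shape[0],:300]=a
b=R(s,150,180,125,100,4);out[:400,300:]=b
c=R(t,100,190,60,45,4);out[410:590,300:540]=c
d=R(s,360,170,60,45,4);out[410:590,550:790]=d
cv2.imwrite('pics/c1.png',out)
E
```

```text
top yellow 42 350.0 199.4 348 351 187 211
top green 30 360.1 199.1 358 361 187 210
top blue 62 369.3 198.2 367 371 186 210
top red 69 353.7 148.1 352 355 136 160
scene yellow 117 232.5 225.7 222 238 215 240
scene green 89 224.7 229.7 215 230 219 243
scene blue 115 216.0 233.2 205 222 223 246
scene red 191 256.3 257.2 244 265 244 270
```

View pics/c1.png

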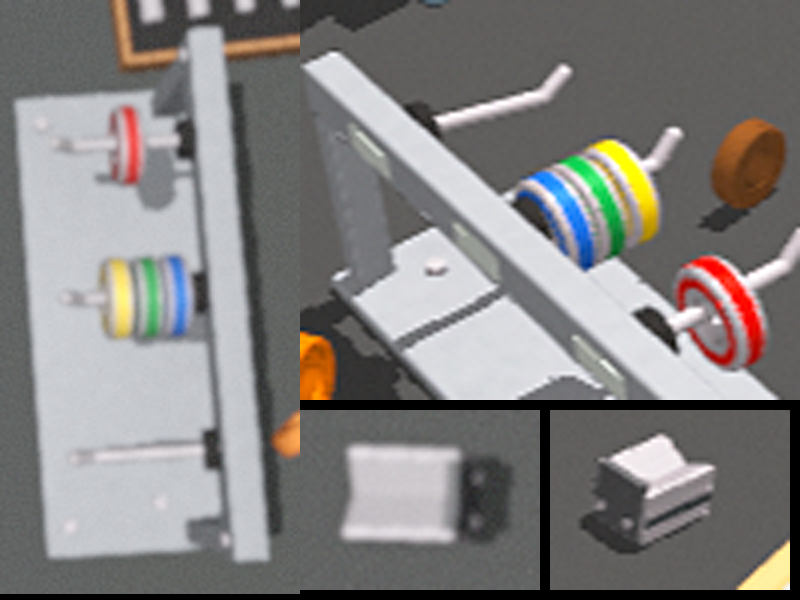

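Enlarged crop: the middle hook carries blue (rear), green, and yellow (front), and the spare hook is empty with its tip at crop (568,68). The V-block's dark stop plate is at its −y end (right in the top view).

```bash
python3 - <<'E'
from h import *
r=lambda v:np.round(v,1)
C={k:onz('top',u,172) for k,u in dict(fl=(372.7,110),bl=(384,109),fr=(387.3,286.7),br=(400,286)).items()}
for k in C: print(k,r(C[k]))
print('len',np.linalg.norm(C['fl']-C['fr']),np.linalg.norm(C['bl']-C['br']),'dep',np.linalg.norm(C['fl']-C['bl']),np.linalg.norm(C['fr']-C['br']))
for n,us,ut in(('full',(243.75,213.25),(331,199.3)),('spare',(217,197),(335.3,252.3)),('red',(275,238.75),(329,148.3))):
    print(n,'tip',r(tri(us,ut)), 'onz168', r(onz('top',ut,168)), r(onz('scene',us,168)))
# ring rim from top: top of rim at z 155-8.5+30=176.5
for c,u in dict(yellow=(350,199.4),green=(360.1,199.1),blue=(369.3,198.2),red=(353.7,148.1)).items(): print(c,r(onz('top',u,170)))
for c,us,ut in (('y',(232.5,225.7),(350,199.4)),('g',(224.7,229.7),(360.1,199.1)),('b',(216,233.2),(369.3,198.2))): print(c,'tri',r(tri(us,ut)))
# base plate front corners z=12
print('base',r(onz('top',(314.7,133.3),12)),r(onz('top',(326.5,286),12)))
P=[onz('top',u,43) for u in((112,198.75),(110.75,222.5),(140,222.5),(140,199.25))]
print('vb',[r(p) for p in P])
t=cv2.imread('pics/top0.png',0)[190:235,100:165]; m=(t>130).astype(np.uint8)
cs,_=cv2.findContours(m,0,2); c=max(cs,key=cv2.contourArea); q=cv2.minAreaRect(c); bx=cv2.boxPoints(q)+[100,190]; print(q,bx.tolist(),[r(onz('top',p,43)) for p in bx])
# scene corners
print(proj('scene',P[0]),proj('scene',P[1]),proj('scene',P[2]),proj('scene',P[3]))
E
```

```text
fl [ 744.9 -259.5  172. ]
bl [ 746.8 -284.7  172. ]
fr [ 358.2 -274.5  172. ]
br [ 359.2 -301.4  172. ]
len 386.96910421769996 387.91751779226365 dep 25.247514026596164 26.952907968702114
full tip [ 547.1 -162.   166.6] onz168 [ 547.1 -161.5  168. ] [ 548.5 -163.3  168. ]
spare tip [ 433.6 -167.8  150.8] onz168 [ 432.4 -167.3  168. ] [ 456.7 -177.6  168. ]
red tip [ 661.1 -160.4  166.6] onz168 [ 660.6 -160.5  168. ] [ 662.7 -161.   168. ]
yellow [ 545.9 -202.5  170. ]
green [ 546.3 -224.4  170. ]
blue [ 547.9 -244.4  170. ]
red [ 659.6 -214.6  170. ]
y tri [ 550.7 -201.5  152.4]
g tri [ 551.3 -223.2  152.4]
b tri [ 552.1 -244.3  153.9]
base [ 740.  -143.4   12. ] [ 352.  -162.7   12. ]
vb [array([573.8, 361.7,  43. ]), array([515.3, 363. ,  43. ]), array([514.1, 291.6,  43. ]), array([571.5, 292.9,  43. ])]
((24.50623321533203, 20.37531280517578), (28.114877700805664, 24.56930923461914), 2.862405300140381) [[109.85286712646484, 221.94264602661133], [111.07979965209961, 197.40398979187012], [139.15959930419922, 198.80797958374023], [137.93266677856445, 223.3466339111328]] [array([516.7, 365.3,  43. ]), array([577.2, 364. ,  43. ]), array([572.6, 295. ,  43. ]), array([512.1, 296.6,  43. ])]
[401.42155085 183.64965765] [386.65993241 174.92785454] [369.54068425 183.01819934] [384.5049168 191.6746112]
```

Emit:
carry_out:
  moves:
    - {"x": 0.04, "y": -0.026, "yaw": -0.12, "hand": 1}
    - {"x": 0.08, "y": -0.052, "yaw": -0.24, "hand": 1}
    - {"x": 0.12, "y": -0.078, "yaw": -0.36, "hand": 1}
    - {"x": 0.15, "y": -0.1, "yaw": -0.48, "hand": 1}
    - {"x": 0.18, "y": -0.12, "yaw": -0.6, "hand": 1}
    - {"x": 0.21, "y": -0.14, "yaw": -0.72, "hand": 1}
    - {"x": 0.24, "y": -0.16, "yaw": -0.84, "hand": 1}
    - {"x": 0.27, "y": -0.178, "yaw": -0.96, "hand": 1}
    - {"x": 0.3, "y": -0.198, "yaw": -1.08, "hand": 1}
    - {"x": 0.33, "y": -0.218, "yaw": -1.2, "hand": 1}
  grip_force: 25

```text
$.moves[0]: bad value
```

```bash
cat >> h.py <<'E'
def go(x,y,z,phi):
    from station import ctrl
    o=ctrl.get_obs(); p=np.array(o['position']); w,a,b,c=o['tool_rot']; f=2*np.arctan2(b,a); f=(f+np.pi)%(2*np.pi)-np.pi
    d=np.array([x,y,z])-p; X=np.array([np.cos(f),np.sin(f),0]);Y=np.array([np.sin(f),-np.cos(f),0])
    print('t',o['time'],'pos',p.round(1),'phi',round(f,4),'F',np.round(o['ft_force'],1),'shift x %.1f y %.1f z %.1f yaw %.4f'%(d@X,d@Y,-d[2],(f-phi+np.pi)%(2*np.pi)-np.pi))
E
python3 -c "
from h import *
go(547.5,-201.5,400,1.611)"
```

```text
t 0.1 pos [ 166.3 -628.1  403.9] phi 0.2589 F [-0.2  0.9 -1. ] shift x 477.7 y -314.8 z 3.9 yaw -1.3521
```

Emit:
carry_out:
  moves:
    - {"x": 0.04, "y": -0.026, "z": 0, "yaw": -0.12, "hand": 1}
    - {"x": 0.08, "y": -0.052, "z": 0, "yaw": -0.24, "hand": 1}
    - {"x": 0.12, "y": -0.078, "z": 0, "yaw": -0.36, "hand": 1}
    - {"x": 0.15, "y": -0.1, "z": 0, "yaw": -0.48, "hand": 1}
    - {"x": 0.18, "y": -0.12, "z": 0, "yaw": -0.6, "hand": 1}
    - {"x": 0.21, "y": -0.14, "z": 0, "yaw": -0.72, "hand": 1}
    - {"x": 0.24, "y": -0.16, "z": 0, "yaw": -0.84, "hand": 1}
    - {"x": 0.27, "y": -0.178, "z": 0, "yaw": -0.96, "hand": 1}
    - {"x": 0.3, "y": -0.198, "z": 0, "yaw": -1.08, "hand": 1}
    - {"x": 0.33, "y": -0.218, "z": 0, "yaw": -1.2, "hand": 1}
  grip_force: 25

```text
time: 0.93
position: [430.3, -331.6, 404.6]
tool_rot: [-0.0, 0.744, 0.669, -0.0]
ft_force: [1.3, -1.5, 0.1]
grip_width: 88.2
gripper_force: 0.0
```

```bash
python3 -c "
from h import *
go(547.5,-201.5,400,1.611)"
```

```text
t 0.9333 pos [ 430.3 -331.6  404.6] phi 1.4646 F [ 1.3 -1.5  0.1] shift x 141.8 y 102.7 z 4.6 yaw -0.1464
```

Emit:
carry_out:
  moves:
    - {"x": 0.03, "y": 0.02, "z": 0, "yaw": -0.05, "hand": 1}
    - {"x": 0.06, "y": 0.04, "z": 0, "yaw": -0.1, "hand": 1}
    - {"x": 0.09, "y": 0.06, "z": 0, "yaw": -0.15, "hand": 1}
    - {"x": 0.12, "y": 0.08, "z": 0, "yaw": -0.15, "hand": 1}
    - {"x": 0.142, "y": 0.102, "z": 0.01, "yaw": -0.15, "hand": 1}
    - {"x": 0.143, "y": 0.103, "z": 0.03, "yaw": -0.15, "hand": 1}
    - {"x": 0.143, "y": 0.103, "z": 0.04, "yaw": -0.15, "hand": 1}
    - {"x": 0.143, "y": 0.103, "z": 0.04, "yaw": -0.15, "hand": 1}

```text
time: 1.6
position: [546.5, -202.7, 361.9]
tool_rot: [-0.002, 0.693, 0.72, -0.001]
ft_force: [-1.8, -0.8, -0.2]
grip_width: 88.1
gripper_force: 0.0
```

```bash
python3 - <<'E'
from h import *
from station import ctrl
go(547.5,-201.5,293.5,1.611)
a=ctrl.read_camera('scene')["frame"][:,:,::-1]; b=ctrl.read_camera('top')["frame"][:,:,::-1]
out=np.zeros((600,800,3),np.uint8)
out[:, :400]=cv2.resize(a[170:320,160:260],(400,600),interpolation=2)
out[:400,400:]=cv2.resize(b[150:250,300:400],(400,400),interpolation=2)
cv2.imwrite('pics/c2.png',out)
E
```

```text
t 1.6 pos [ 546.5 -202.7  361.9] phi 1.6089 F [-1.8 -0.8 -0.2] shift x 1.2 y 1.0 z 68.4 yaw -0.0021
```

View pics/c2.png

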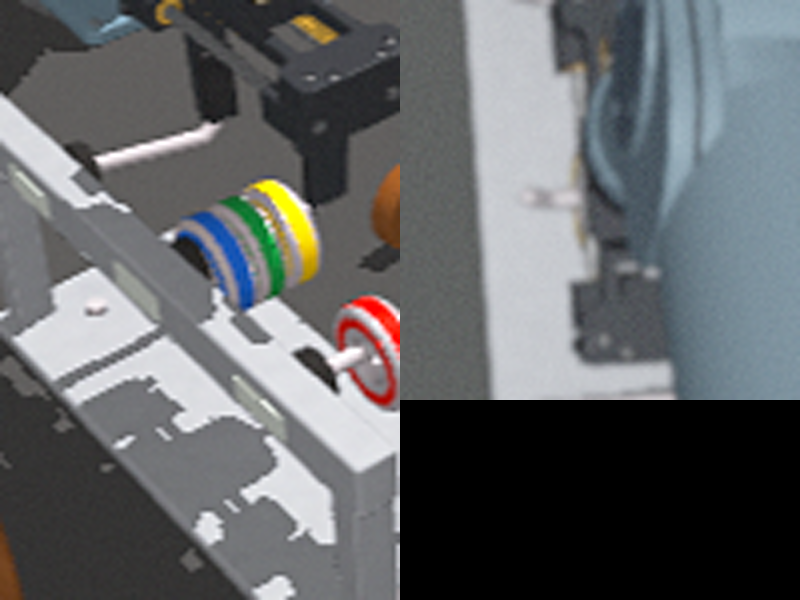

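The gripper is above the stack, with its fingers straddling the yellow ring's plane (crop: finger ends at about (215,115) and (325,200), yellow ring at (290,230)). Descending.

Emit:
carry_out:
  moves:
    - {"x": 0.0015, "y": 0.001, "z": 0.02, "yaw": 0, "hand": 1}
    - {"x": 0.0015, "y": 0.001, "z": 0.035, "yaw": 0, "hand": 1}
    - {"x": 0.0015, "y": 0.001, "z": 0.05, "yaw": 0, "hand": 1}
    - {"x": 0.0015, "y": 0.001, "z": 0.06, "yaw": 0, "hand": 1}
    - {"x": 0.0015, "y": 0.001, "z": 0.067, "yaw": 0, "hand": 1}
    - {"x": 0.0015, "y": 0.001, "z": 0.069, "yaw": 0, "hand": 1}
    - {"x": 0.0015, "y": 0.001, "z": 0.069, "yaw": 0, "hand": 0.5}
    - {"x": 0.0015, "y": 0.001, "z": 0.069, "yaw": 0, "hand": 0.45}
    - {"x": 0.0015, "y": 0.001, "z": 0.069, "yaw": 0, "hand": 0.42}
  grip_force: 30

```text
time: 2.45
position: [549.2, -201.1, 296.6]
tool_rot: [0.001, 0.694, 0.72, 0.0]
ft_force: [-0.0, 0.2, 0.0]
grip_width: 70.5
gripper_force: 0.0
```

```bash
python3 - <<'E'
from h import *
go(547.5,-201.5,293.5,1.611)
E
```

```text
t 2.45 pos [ 549.2 -201.1  296.6] phi 1.6087 F [-0.   0.2  0. ] shift x -0.3 y -1.7 z 3.1 yaw -0.0023
```

Emit:
carry_out:
  moves:
    - {"x": 0, "y": -0.001, "z": 0.0025, "yaw": 0, "hand": 0.42}
    - {"x": 0, "y": -0.001, "z": 0.0025, "yaw": 0, "hand": 0.38}
    - {"x": 0, "y": -0.001, "z": 0.0025, "yaw": 0, "hand": 0.34}
    - {"x": 0, "y": -0.001, "z": 0.0025, "yaw": 0, "hand": 0.3}
    - {"x": 0, "y": -0.001, "z": 0.0025, "yaw": 0, "hand": 0.2}
    - {"x": 0, "y": -0.001, "z": 0.0025, "yaw": 0, "hand": 0.1}
    - {"x": 0, "y": -0.001, "z": 0.0025, "yaw": 0, "hand": 0.1}
  grip_force: 30

```text
time: 3.03
position: [548.2, -201.0, 293.4]
tool_rot: [0.0, 0.693, 0.72, 0.0]
ft_force: [3.7, 0.3, -1.0]
grip_width: 58.7
gripper_force: 31.6
```

Emit:
carry_out:
  moves:
    - {"x": 0, "y": 0, "z": -0.003, "yaw": 0, "hand": 0}
    - {"x": 0, "y": 0, "z": -0.006, "yaw": 0, "hand": 0}
    - {"x": 0, "y": 0, "z": -0.0085, "yaw": 0, "hand": 0}
    - {"x": 0, "y": 0, "z": -0.0085, "yaw": 0, "hand": 0}
    - {"x": 0, "y": 0, "z": -0.0085, "yaw": 0, "hand": 0}

```text
time: 3.45
position: [547.6, -201.1, 301.7]
tool_rot: [-0.0, 0.694, 0.72, -0.0]
ft_force: [-0.3, 0.2, -2.6]
grip_width: 59.2
gripper_force: 31.7
```

Emit:
carry_out:
  moves:
    - {"x": 0, "y": 0, "z": -0.0035, "yaw": 0, "hand": 0}
    - {"x": 0, "y": 0, "z": -0.0065, "yaw": 0, "hand": 0}
    - {"x": 0.004, "y": 0, "z": -0.0065, "yaw": 0, "hand": 0}
    - {"x": 0.01, "y": 0, "z": -0.0065, "yaw": 0, "hand": 0}
    - {"x": 0.016, "y": 0, "z": -0.0065, "yaw": 0, "hand": 0}
    - {"x": 0.02, "y": 0, "z": -0.0065, "yaw": 0, "hand": 0}
    - {"x": 0.024, "y": 0, "z": -0.0065, "yaw": 0, "hand": 0}
    - {"x": 0.026, "y": 0, "z": -0.0065, "yaw": 0, "hand": 0}

```text
time: 4.12
position: [546.8, -174.0, 308.1]
tool_rot: [-0.0, 0.693, 0.721, 0.0]
ft_force: [0.6, 0.5, -4.0]
grip_width: 58.9
gripper_force: 31.7
```

Emit:
carry_out:
  moves:
    - {"x": 0.005, "y": 0, "z": 0, "yaw": 0, "hand": 0}
    - {"x": 0.01, "y": 0, "z": 0, "yaw": 0, "hand": 0}
    - {"x": 0.016, "y": 0, "z": 0, "yaw": 0, "hand": 0}
    - {"x": 0.022, "y": 0, "z": 0, "yaw": 0, "hand": 0}
    - {"x": 0.028, "y": 0, "z": 0, "yaw": 0, "hand": 0}
    - {"x": 0.034, "y": 0, "z": 0, "yaw": 0, "hand": 0}
    - {"x": 0.04, "y": 0, "z": 0, "yaw": 0, "hand": 0}
    - {"x": 0.04, "y": 0, "z": 0, "yaw": 0, "hand": 0}

```text
time: 4.78
position: [545.4, -133.3, 308.3]
tool_rot: [-0.0, 0.693, 0.721, 0.0]
ft_force: [0.3, -0.2, -3.2]
grip_width: 59.3
gripper_force: 31.7
```

```bash
python3 - <<'E'
# clearance of the ring (axis level) along a bent hook: for outward position o of ring centre, allowed height range of its centre rel. rod root
import numpy as np
for a in(0.12,0.155,0.19):
    ts=np.linspace(0,1,400); line=np.vstack([np.c_[91*ts,0*ts],np.c_[91+13*ts,13*ts]])
    c,s=np.cos(a),np.sin(a); L=np.c_[line[:,0]*c+line[:,1]*s, line[:,1]*c-line[:,0]*s]
    th=np.linspace(0,2*np.pi,60); P=(L[:,None]+5*np.c_[np.cos(th),np.sin(th)]).reshape(-1,2)
    print(a,'tip',L[-1].round(1)+0,'foot',L[399].round(1))
    for o in(118,112,108,104,100,96,92,88,84,80,70,60,50,40,30,21.5):
        q=P[abs(P[:,0]-o)<9]
        if len(q): print('  o',o,'range %.1f %.1f mid %.1f'%(q[:,1].max()-13.5,q[:,1].min()+13.5,(q[:,1].max()+q[:,1].min())/2))
E
```

```text
0.12 tip [104.8   0.5] foot [ 90.3 -10.9]
  o 118 range -10.5 11.3 mid 0.4
  o 112 range -8.0 6.2 mid -0.9
  o 108 range -8.0 3.1 mid -2.5
  o 104 range -8.0 -0.1 mid -4.1
  o 100 range -8.0 -2.3 mid -5.2
  o 96 range -8.0 -2.4 mid -5.2
  o 92 range -9.7 -2.4 mid -6.0
  o 88 range -12.8 -2.4 mid -7.6
  o 84 range -16.0 -2.4 mid -9.2
  o 80 range -17.0 -2.2 mid -9.6
  o 70 range -15.8 -1.0 mid -8.4
  o 60 range -14.6 0.2 mid -7.2
  o 50 range -13.4 1.4 mid -6.0
  o 40 range -12.2 2.6 mid -4.8
  o 30 range -11.0 3.8 mid -3.6
  o 21.5 range -10.0 4.8 mid -2.6
0.155 tip [104.8  -3.2] foot [ 89.9 -14. ]
  o 118 range -14.2 7.7 mid -3.2
  o 112 range -11.7 2.8 mid -4.4
  o 108 range -11.7 -0.1 mid -5.9
  o 104 range -11.7 -3.0 mid -7.4
  o 100 range -11.7 -5.3 mid -8.5
  o 96 range -11.7 -5.5 mid -8.6
  o 92 range -13.3 -5.5 mid -9.4
  o 88 range -16.2 -5.5 mid -10.9
  o 84 range -19.1 -5.5 mid -12.3
  o 80 range -19.5 -5.4 mid -12.5
  o 70 range -18.0 -3.9 mid -10.9
  o 60 range -16.4 -2.3 mid -9.4
  o 50 range -14.9 -0.8 mid -7.8
  o 40 range -13.3 0.8 mid -6.3
  o 30 range -11.8 2.3 mid -4.7
  o 21.5 range -10.4 3.7 mid -3.4
0.19 tip [104.6  -6.9] foot [ 89.4 -17.2]
  o 118 range -18.3 4.5 mid -6.9
  o 112 range -15.4 -0.5 mid -7.9
  o 108 range -15.4 -3.2 mid -9.3
  o 104 range -15.4 -5.9 mid -10.6
  o 100 range -15.4 -8.3 mid -11.8
  o 96 range -15.4 -8.7 mid -12.0
  o 92 range -16.8 -8.7 mid -12.7
  o 88 range -19.5 -8.7 mid -14.1
  o 84 range -22.2 -8.7 mid -15.4
  o 80 range -22.1 -8.6 mid -15.4
  o 70 range -20.2 -6.8 mid -13.5
  o 60 range -18.2 -4.9 mid -11.5
  o 50 range -16.3 -2.9 mid -9.6
  o 40 range -14.4 -1.0 mid -7.7
  o 30 range -12.5 0.9 mid -5.8
  o 21.5 range -10.8 2.6 mid -4.1
```

Emit:
carry_out:
  moves:
    - {"x": 0, "y": -0.025, "z": 0, "yaw": 0, "hand": 0}
    - {"x": 0, "y": -0.055, "z": 0.003, "yaw": 0, "hand": 0}
    - {"x": 0, "y": -0.085, "z": 0.006, "yaw": 0, "hand": 0}
    - {"x": 0, "y": -0.105, "z": 0.01, "yaw": 0, "hand": 0}
    - {"x": 0, "y": -0.115, "z": 0.0147, "yaw": 0, "hand": 0}
    - {"x": 0, "y": -0.115, "z": 0.0147, "yaw": 0, "hand": 0}
    - {"x": 0, "y": -0.115, "z": 0.0147, "yaw": 0, "hand": 0}

```text
time: 5.37
position: [430.7, -139.7, 293.8]
tool_rot: [0.0, 0.694, 0.72, 0.0]
ft_force: [0.5, 0.1, -3.0]
grip_width: 59.1
gripper_force: 31.7
```

```bash
python3 - <<'E'
from h import *
from station import ctrl
go(430.6,-137.9,293.5,1.611)
a=ctrl.read_camera('scene')["frame"][:,:,::-1]
cv2.imwrite('pics/s3.png',cv2.resize(a[165:265,160:280],(720,600),interpolation=2))
E
```

```text
t 5.3667 pos [ 430.7 -139.7  293.8] phi 1.6083 F [ 0.5  0.1 -3. ] shift x 1.8 y -0.0 z 0.3 yaw -0.0027
```

View pics/s3.png

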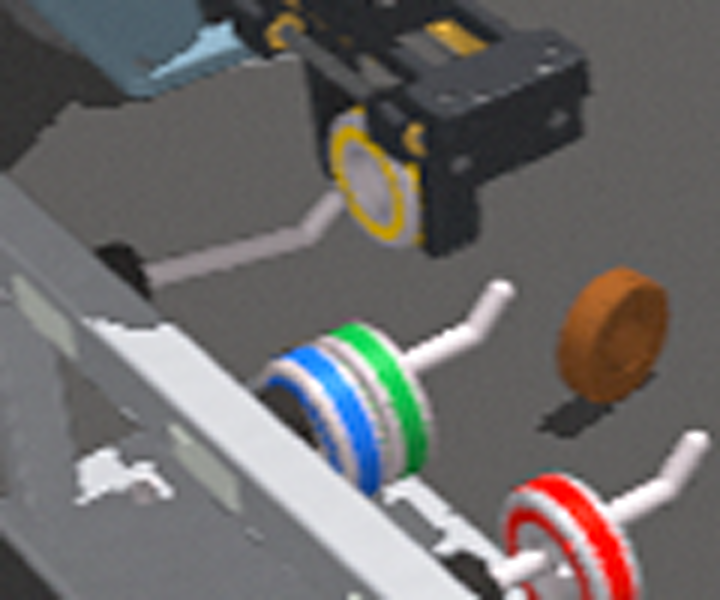

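The yellow ring is held square with its bore at (372,185), right in line with the spare hook's tip at (345,200). The green and blue rings are undisturbed. Sliding on.

Emit:
carry_out:
  moves:
    - {"x": -0.005, "y": 0, "z": 0, "yaw": 0, "hand": 0}
    - {"x": -0.01, "y": 0, "z": 0, "yaw": 0, "hand": 0}
    - {"x": -0.014, "y": 0, "z": 0, "yaw": 0, "hand": 0}
    - {"x": -0.018, "y": 0, "z": 0, "yaw": 0, "hand": 0}
    - {"x": -0.022, "y": 0, "z": 0, "yaw": 0, "hand": 0}
    - {"x": -0.025, "y": 0, "z": 0, "yaw": 0, "hand": 0}
    - {"x": -0.028, "y": 0, "z": 0, "yaw": 0, "hand": 0}
    - {"x": -0.03, "y": 0, "z": 0, "yaw": 0, "hand": 0}

```text
time: 6.08
position: [431.6, -169.9, 293.5]
tool_rot: [0.0, 0.694, 0.72, -0.0]
ft_force: [-1.5, -0.6, -2.9]
grip_width: 59.0
gripper_force: 31.7
```

Emit:
carry_out:
  moves:
    - {"x": -0.003, "y": 0, "z": 0, "yaw": 0, "hand": 0}
    - {"x": -0.006, "y": 0, "z": 0, "yaw": 0, "hand": 0}
    - {"x": -0.009, "y": 0, "z": 0, "yaw": 0, "hand": 0}
    - {"x": -0.012, "y": 0, "z": 0, "yaw": 0, "hand": 0}
    - {"x": -0.016, "y": 0, "z": 0.002, "yaw": 0, "hand": 0}
    - {"x": -0.02, "y": 0, "z": 0.004, "yaw": 0, "hand": 0}
    - {"x": -0.025, "y": 0, "z": 0.004, "yaw": 0, "hand": 0}
    - {"x": -0.03, "y": 0, "z": 0.003, "yaw": 0, "hand": 0}
    - {"x": -0.03, "y": 0, "z": 0.003, "yaw": 0, "hand": 0}

```text
time: 6.83
position: [432.7, -201.0, 290.7]
tool_rot: [0.001, 0.694, 0.72, -0.0]
ft_force: [0.4, 0.3, -3.1]
grip_width: 59.2
gripper_force: 31.7
```

Emit:
carry_out:
  moves:
    - {"x": 0, "y": 0, "z": 0.002, "yaw": 0, "hand": 0}
    - {"x": 0, "y": 0, "z": 0.004, "yaw": 0, "hand": 0}
    - {"x": 0, "y": 0, "z": 0.005, "yaw": 0, "hand": 0}
    - {"x": 0, "y": 0, "z": 0.0055, "yaw": 0, "hand": 0}
    - {"x": 0, "y": 0, "z": 0.0055, "yaw": 0, "hand": 0}

```text
time: 7.25
position: [432.6, -199.2, 284.8]
tool_rot: [-0.0, 0.693, 0.721, -0.0]
ft_force: [1.4, 0.6, -4.2]
grip_width: 58.9
gripper_force: 31.7
```

Emit:
carry_out:
  moves:
    - {"x": 0, "y": 0, "z": 0.0005, "yaw": 0, "hand": 0}
    - {"x": 0, "y": 0, "z": 0.001, "yaw": 0, "hand": 0}
    - {"x": 0, "y": 0, "z": 0.001, "yaw": 0, "hand": 0}

```text
time: 7.5
position: [432.7, -199.4, 283.9]
tool_rot: [-0.0, 0.693, 0.72, -0.0]
ft_force: [-1.0, 0.4, -3.2]
grip_width: 59.1
gripper_force: 31.7
```

Emit:
carry_out:
  moves:
    - {"x": 0, "y": 0, "z": 0.0005, "yaw": 0, "hand": 0}
    - {"x": 0, "y": 0, "z": 0.001, "yaw": 0, "hand": 0}
    - {"x": 0, "y": 0, "z": 0.001, "yaw": 0, "hand": 0}

```text
time: 7.75
position: [432.7, -199.4, 282.9]
tool_rot: [-0.0, 0.694, 0.72, -0.0]
ft_force: [0.5, -0.1, -3.3]
grip_width: 59.4
gripper_force: 31.7
```

Emit:
carry_out:
  moves:
    - {"x": 0, "y": 0, "z": 0.0005, "yaw": 0, "hand": 0}
    - {"x": 0, "y": 0, "z": 0.001, "yaw": 0, "hand": 0}
    - {"x": 0, "y": 0, "z": 0.001, "yaw": 0, "hand": 0}

```text
time: 8.0
position: [432.6, -199.4, 281.9]
tool_rot: [-0.0, 0.694, 0.72, -0.0]
ft_force: [0.6, -0.3, -4.1]
grip_width: 58.8
gripper_force: 31.7
```

Emit:
carry_out:
  moves:
    - {"x": 0, "y": 0, "z": 0.0005, "yaw": 0, "hand": 0}
    - {"x": 0, "y": 0, "z": 0.0005, "yaw": 0, "hand": 0}
    - {"x": 0, "y": 0, "z": 0.0005, "yaw": 0, "hand": 0}

```text
time: 8.25
position: [432.7, -199.5, 281.5]
tool_rot: [0.0, 0.694, 0.72, -0.0]
ft_force: [1.0, 0.4, -2.8]
grip_width: 59.1
gripper_force: 31.7
```

Emit:
carry_out:
  moves:
    - {"x": 0, "y": 0, "z": 0.0005, "yaw": 0, "hand": 0}
    - {"x": 0, "y": 0, "z": 0.0008, "yaw": 0, "hand": 0}
    - {"x": 0, "y": 0, "z": 0.0008, "yaw": 0, "hand": 0}

```text
time: 8.5
position: [432.8, -199.5, 280.9]
tool_rot: [0.0, 0.694, 0.72, 0.0]
ft_force: [-0.4, 1.5, 0.0]
grip_width: 58.9
gripper_force: 31.6
```

Emit:
carry_out:
  moves:
    - {"x": 0, "y": 0, "z": 0.0005, "yaw": 0, "hand": 0}
    - {"x": 0, "y": 0, "z": 0.0008, "yaw": 0, "hand": 0}
    - {"x": 0, "y": 0, "z": 0.0008, "yaw": 0, "hand": 0}

```text
time: 8.75
position: [433.0, -199.6, 280.3]
tool_rot: [0.0, 0.694, 0.72, 0.0]
ft_force: [-0.6, -1.1, 4.6]
grip_width: 59.2
gripper_force: 31.5
```

Emit:
carry_out:
  moves:
    - {"x": 0, "y": 0, "z": -0.004, "yaw": 0, "hand": 0}
    - {"x": 0, "y": 0, "z": -0.008, "yaw": 0, "hand": 0}
    - {"x": -0.008, "y": 0, "z": -0.009, "yaw": 0, "hand": 0}
    - {"x": -0.016, "y": 0, "z": -0.0105, "yaw": 0, "hand": 0}
    - {"x": -0.024, "y": 0, "z": -0.012, "yaw": 0, "hand": 0}
    - {"x": -0.032, "y": 0, "z": -0.0135, "yaw": 0, "hand": 0}
    - {"x": -0.04, "y": 0, "z": -0.0145, "yaw": 0, "hand": 0}
    - {"x": -0.04, "y": 0, "z": -0.0125, "yaw": 0, "hand": 0}
    - {"x": -0.04, "y": 0, "z": -0.0115, "yaw": 0, "hand": 0}
    - {"x": -0.04, "y": 0, "z": -0.0115, "yaw": 0, "hand": 0}

```text
time: 9.58
position: [434.0, -239.1, 290.9]
tool_rot: [-0.001, 0.693, 0.72, 0.0]
ft_force: [-0.3, 0.8, -3.3]
grip_width: 59.0
gripper_force: 31.7
```

Emit:
carry_out:
  moves:
    - {"x": 0, "y": 0, "z": 0.0006, "yaw": 0, "hand": 0}
    - {"x": 0, "y": 0, "z": 0.0012, "yaw": 0, "hand": 0}
    - {"x": 0, "y": 0, "z": 0.0012, "yaw": 0, "hand": 0}

```text
time: 9.83
position: [434.2, -239.0, 290.1]
tool_rot: [-0.0, 0.693, 0.721, 0.0]
ft_force: [-0.6, 0.5, -4.3]
grip_width: 58.7
gripper_force: 31.7
```

Emit:
carry_out:
  moves:
    - {"x": 0, "y": 0, "z": 0.0005, "yaw": 0, "hand": 0}
    - {"x": 0, "y": 0, "z": 0.0008, "yaw": 0, "hand": 0}
    - {"x": 0, "y": 0, "z": 0.0008, "yaw": 0, "hand": 0}

```text
time: 10.08
position: [434.2, -239.3, 289.4]
tool_rot: [-0.0, 0.693, 0.721, -0.0]
ft_force: [0.9, -0.0, -2.6]
grip_width: 58.8
gripper_force: 31.7
```

Emit:
carry_out:
  moves:
    - {"x": 0, "y": 0, "z": 0.0004, "yaw": 0, "hand": 0}
    - {"x": 0, "y": 0, "z": 0.0006, "yaw": 0, "hand": 0}
    - {"x": 0, "y": 0, "z": 0.0006, "yaw": 0, "hand": 0}

```text
time: 10.33
position: [434.3, -239.4, 289.0]
tool_rot: [0.0, 0.694, 0.72, 0.0]
ft_force: [-0.4, 0.8, -1.1]
grip_width: 59.4
gripper_force: 31.6
```

Emit:
carry_out:
  moves:
    - {"x": 0, "y": 0, "z": 0.0004, "yaw": 0, "hand": 0}
    - {"x": 0, "y": 0, "z": 0.0004, "yaw": 0, "hand": 0}
    - {"x": 0, "y": 0, "z": 0.0004, "yaw": 0, "hand": 0}

```text
time: 10.58
position: [434.4, -239.5, 288.7]
tool_rot: [0.0, 0.694, 0.72, 0.0]
ft_force: [-1.3, 0.0, 2.5]
grip_width: 58.9
gripper_force: 31.6
```

Emit:
carry_out:
  moves:
    - {"x": 0, "y": 0, "z": -0.001, "yaw": 0, "hand": 0}
    - {"x": -0.0015, "y": 0, "z": -0.0012, "yaw": 0, "hand": 0}
    - {"x": -0.003, "y": 0, "z": -0.0013, "yaw": 0, "hand": 0}
    - {"x": -0.003, "y": 0, "z": -0.001, "yaw": 0, "hand": 0}
    - {"x": -0.003, "y": 0, "z": -0.001, "yaw": 0, "hand": 0}

```text
time: 11.0
position: [434.4, -242.5, 289.5]
tool_rot: [0.0, 0.694, 0.72, 0.0]
ft_force: [0.4, 0.8, -0.7]
grip_width: 59.0
gripper_force: 31.6
```

Emit:
carry_out:
  moves:
    - {"x": -0.0, "y": 0, "z": 0, "yaw": 0, "hand": 0}
    - {"x": 0, "y": 0, "z": 0, "yaw": 0, "hand": 0}
    - {"x": 0, "y": 0, "z": 0, "yaw": 0, "hand": 0}
  grip_force: 3

```text
time: 11.25
position: [434.4, -242.5, 289.4]
tool_rot: [0.0, 0.694, 0.72, 0.0]
ft_force: [1.6, 0.1, -2.1]
grip_width: 59.8
gripper_force: 3.0
```

```bash
python3 - <<'E'
from h import *
from station import ctrl
go(430.6,-137.9,293.5,1.611)
a=ctrl.read_camera('scene')["frame"][:,:,::-1]
cv2.imwrite('pics/s4.png',cv2.resize(a[165:265,140:260],(720,600),interpolation=2))
E
```

```text
t 11.25 pos [ 434.4 -242.5  289.4] phi 1.6087 F [ 1.6  0.1 -2.1] shift x 104.7 y 0.1 z -4.1 yaw -0.0023
```

View pics/s4.png

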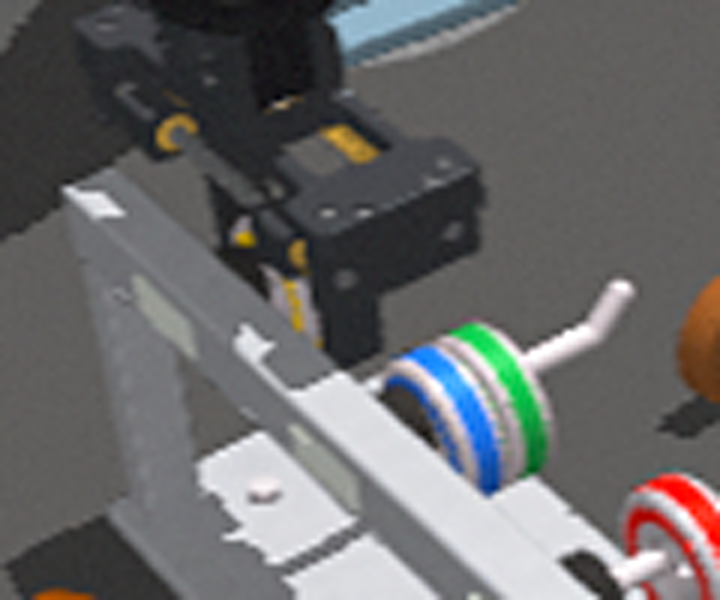

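The view shows the yellow ring seated deep on the spare hook near the collar (partly hidden at (290,300)), with the gripper body clear above the rail. Opening slightly so that it settles on the rod.

Emit:
carry_out:
  moves:
    - {"x": 0, "y": 0, "z": 0, "yaw": 0, "hand": 0.38}
    - {"x": 0, "y": 0, "z": 0, "yaw": 0, "hand": 0.4}
    - {"x": 0, "y": 0, "z": 0, "yaw": 0, "hand": 0.42}
    - {"x": 0, "y": 0, "z": 0, "yaw": 0, "hand": 0.44}
    - {"x": 0, "y": 0, "z": 0, "yaw": 0, "hand": 0.44}

```text
time: 11.72
position: [434.3, -242.4, 289.4]
tool_rot: [-0.0, 0.694, 0.72, -0.0]
ft_force: [0.5, 0.3, 0.3]
grip_width: 63.7
gripper_force: 0.1
```

```bash
cat >> h.py <<'E'
def band(c,roi,n='scene',fr=None):
    from station import ctrl
    im=ctrl.read_camera(n)["frame"] if fr is None else fr
    H=cv2.cvtColor(im,cv2.COLOR_RGB2HSV); a,b=dict(yellow=(22,34),green=(45,80),blue=(100,118),red=(0,6))[c]
    x0,y0,x1,y1=roi; m=cv2.inRange(H,(a,130,70),(b,255,255))[y0:y1,x0:x1]; v,u=np.nonzero(m)
    return (len(u),)+tuple(np.round([u.mean()+x0,v.mean()+y0],1))+(u.min()+x0,u.max()+x0,v.min()+y0,v.max()+y0) if len(u) else 0
E
python3 - <<'E'
from h import *
from station import ctrl
for k in(1,2): print(band('yellow',(160,185,215,235)))
go(430.6,-137.9,293.5,1.611)
E
```

```text
(18, np.float64(186.9), np.float64(212.8), np.int64(180), np.int64(194), np.int64(204), np.int64(222))
(18, np.float64(186.9), np.float64(212.8), np.int64(180), np.int64(194), np.int64(204), np.int64(222))
t 11.8167 pos [ 434.3 -242.4  289.4] phi 1.6089 F [-0.3  0.2  0.3] shift x 104.5 y 0.3 z -4.1 yaw -0.0021
```

Emit:
carry_out:
  moves:
    - {"x": 0, "y": 0, "z": 0, "yaw": 0, "hand": 0.38}
    - {"x": 0, "y": 0, "z": 0, "yaw": 0, "hand": 0.3}
    - {"x": 0, "y": 0, "z": 0, "yaw": 0, "hand": 0.2}
    - {"x": 0, "y": 0, "z": 0, "yaw": 0, "hand": 0.1}
    - {"x": -0.001, "y": 0, "z": -0.0003, "yaw": 0, "hand": 0.1}
    - {"x": -0.002, "y": 0, "z": -0.0005, "yaw": 0, "hand": 0.1}
    - {"x": -0.002, "y": 0, "z": -0.0005, "yaw": 0, "hand": 0.1}
  grip_force: 15

```text
time: 12.4
position: [434.5, -244.0, 289.9]
tool_rot: [-0.0, 0.693, 0.721, 0.0]
ft_force: [2.0, 3.1, -0.0]
grip_width: 59.7
gripper_force: 15.0
```

Emit:
carry_out:
  moves:
    - {"x": -0.001, "y": 0, "z": -0.0002, "yaw": 0, "hand": 0.1}
    - {"x": -0.002, "y": 0, "z": -0.0004, "yaw": 0, "hand": 0.1}
    - {"x": -0.002, "y": 0, "z": -0.0004, "yaw": 0, "hand": 0.1}

```text
time: 12.65
position: [434.5, -246.4, 290.3]
tool_rot: [-0.0, 0.694, 0.72, 0.0]
ft_force: [1.8, 3.5, 0.5]
grip_width: 59.4
gripper_force: 15.0
```

Emit:
carry_out:
  moves:
    - {"x": -0.001, "y": 0, "z": -0.0002, "yaw": 0, "hand": 0.1}
    - {"x": -0.002, "y": 0, "z": -0.0004, "yaw": 0, "hand": 0.1}
    - {"x": -0.002, "y": 0, "z": -0.0004, "yaw": 0, "hand": 0.1}

```text
time: 12.9
position: [434.6, -248.6, 290.8]
tool_rot: [0.0, 0.694, 0.72, 0.0]
ft_force: [1.6, 2.9, 0.3]
grip_width: 59.3
gripper_force: 15.0
```

Emit:
carry_out:
  moves:
    - {"x": -0.001, "y": 0, "z": -0.0002, "yaw": 0, "hand": 0.1}
    - {"x": -0.0015, "y": 0, "z": -0.0003, "yaw": 0, "hand": 0.1}
    - {"x": -0.0015, "y": 0, "z": -0.0003, "yaw": 0, "hand": 0.1}

```text
time: 13.15
position: [434.7, -249.5, 290.9]
tool_rot: [-0.0, 0.693, 0.72, 0.0]
ft_force: [2.3, 4.8, -0.7]
grip_width: 59.4
gripper_force: 15.0
```

Emit:
carry_out:
  moves:
    - {"x": -0.001, "y": 0, "z": -0.0002, "yaw": 0, "hand": 0.1}
    - {"x": -0.0015, "y": 0, "z": -0.0003, "yaw": 0, "hand": 0.1}
    - {"x": -0.0015, "y": 0, "z": -0.0003, "yaw": 0, "hand": 0.1}

```text
time: 13.4
position: [434.7, -250.4, 291.1]
tool_rot: [-0.001, 0.693, 0.721, 0.0]
ft_force: [2.2, 7.2, 0.1]
grip_width: 59.8
gripper_force: 15.0
```

Emit:
carry_out:
  moves:
    - {"x": 0, "y": 0, "z": 0, "yaw": 0, "hand": 0.1}
    - {"x": 0, "y": 0, "z": 0, "yaw": 0, "hand": 0.1}

```text
time: 13.57
position: [434.7, -250.4, 291.1]
tool_rot: [-0.001, 0.693, 0.721, 0.0]
ft_force: [1.8, 6.7, -0.2]
grip_width: 59.7
gripper_force: 15.0
```

Emit:
carry_out:
  moves:
    - {"x": 0, "y": 0, "z": 0, "yaw": 0, "hand": 0.38}
    - {"x": 0, "y": 0, "z": 0, "yaw": 0, "hand": 0.4}
    - {"x": 0, "y": 0, "z": 0, "yaw": 0, "hand": 0.5}
    - {"x": 0, "y": 0, "z": 0, "yaw": 0, "hand": 0.7}
    - {"x": 0, "y": 0, "z": -0.01, "yaw": 0, "hand": 0.9}
    - {"x": 0, "y": 0, "z": -0.03, "yaw": 0, "hand": 1}
    - {"x": 0, "y": 0, "z": -0.055, "yaw": 0, "hand": 1}
    - {"x": 0, "y": 0, "z": -0.08, "yaw": 0, "hand": 1}
    - {"x": 0.01, "y": 0.03, "z": -0.08, "yaw": 0, "hand": 1}
    - {"x": 0.023, "y": 0.065, "z": -0.08, "yaw": 0, "hand": 1}

```text
time: 14.4
position: [498.0, -228.3, 373.8]
tool_rot: [0.002, 0.696, 0.718, -0.001]
ft_force: [0.9, -0.4, -0.7]
grip_width: 88.2
gripper_force: 0.0
```

Emit:
carry_out:
  moves:
    - {"x": 0, "y": 0.03, "z": 0, "yaw": 0, "hand": 1}
    - {"x": 0, "y": 0.051, "z": 0, "yaw": 0, "hand": 1}
    - {"x": 0, "y": 0.051, "z": 0.0, "yaw": 0, "hand": 1}

```text
time: 14.65
position: [553.0, -222.8, 372.3]
tool_rot: [0.001, 0.693, 0.721, 0.002]
ft_force: [-0.4, 0.3, 0.3]
grip_width: 88.0
gripper_force: 0.0
```

```bash
python3 - <<'E'
from h import *
from station import ctrl
go(549.8,-223,293.4,1.611)
a=ctrl.read_camera('scene')["frame"]
for c,roi in(('yellow',(160,185,215,235)),('green',(205,205,240,250)),('blue',(195,210,230,255))): print(c,band(c,roi,fr=a))
a=a[:,:,::-1]
cv2.imwrite('pics/s5.png',cv2.resize(a[165:265,140:260],(720,600),interpolation=2))
E
```

```text
t 14.65 pos [ 553.  -222.8  372.3] phi 1.6114 F [-0.4  0.3  0.3] shift x -0.1 y -3.3 z 78.9 yaw 0.0004
yellow (104, np.float64(188.1), np.float64(210.4), np.int64(178), np.int64(193), np.int64(201), np.int64(222))
green (88, np.float64(224.8), np.float64(229.8), np.int64(215), np.int64(230), np.int64(219), np.int64(243))
blue (127, np.float64(215.8), np.float64(232.8), np.int64(205), np.int64(222), np.int64(223), np.int64(246))
```

View pics/s5.png

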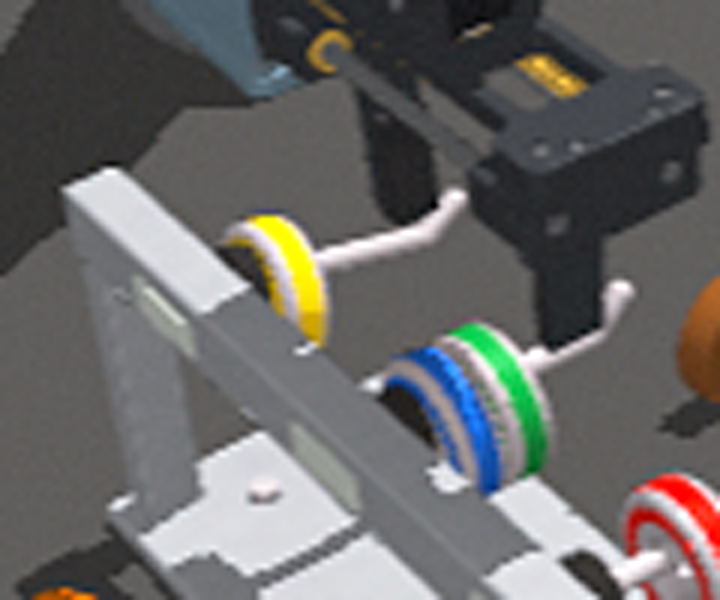

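Yellow sits against the collar of the spare hook at (270,280). Green (front) and blue are unchanged on the middle hook. Now green.

Emit:
carry_out:
  moves:
    - {"x": 0, "y": 0, "z": 0.02, "yaw": 0, "hand": 1}
    - {"x": 0, "y": 0, "z": 0.04, "yaw": 0, "hand": 1}
    - {"x": 0, "y": 0, "z": 0.058, "yaw": 0, "hand": 1}
    - {"x": 0, "y": 0, "z": 0.07, "yaw": 0, "hand": 0.7}
    - {"x": 0, "y": 0, "z": 0.077, "yaw": 0, "hand": 0.5}
    - {"x": 0, "y": 0, "z": 0.0778, "yaw": 0, "hand": 0.42}
    - {"x": 0, "y": 0, "z": 0.0778, "yaw": 0, "hand": 0.38}
    - {"x": 0, "y": 0, "z": 0.0778, "yaw": 0, "hand": 0.3}
    - {"x": 0, "y": 0, "z": 0.0778, "yaw": 0, "hand": 0.1}
    - {"x": 0, "y": 0, "z": 0.0778, "yaw": 0, "hand": 0}
  grip_force: 10

```text
time: 15.53
position: [550.1, -224.1, 294.3]
tool_rot: [0.001, 0.694, 0.72, 0.0]
ft_force: [0.9, -0.1, -0.5]
grip_width: 59.9
gripper_force: 10.0
```

Emit:
carry_out:
  moves:
    - {"x": 0, "y": 0, "z": 0, "yaw": 0, "hand": 0}
    - {"x": 0, "y": 0, "z": 0, "yaw": 0, "hand": 0}
    - {"x": 0, "y": 0, "z": 0, "yaw": 0, "hand": 0}
  grip_force: 30

```text
time: 15.78
position: [550.1, -224.1, 294.2]
tool_rot: [0.001, 0.694, 0.72, 0.0]
ft_force: [0.6, -0.3, 3.4]
grip_width: 59.3
gripper_force: 30.0
```

Emit:
carry_out:
  moves:
    - {"x": 0, "y": 0, "z": -0.003, "yaw": 0, "hand": 0}
    - {"x": 0, "y": 0, "z": -0.006, "yaw": 0, "hand": 0}
    - {"x": 0, "y": 0, "z": -0.0085, "yaw": 0, "hand": 0}
    - {"x": 0, "y": 0, "z": -0.0085, "yaw": 0, "hand": 0}

```text
time: 16.12
position: [549.6, -224.0, 302.2]
tool_rot: [-0.0, 0.694, 0.72, -0.0]
ft_force: [-0.2, 0.3, -3.7]
grip_width: 59.1
gripper_force: 30.0
```

Emit:
carry_out:
  moves:
    - {"x": 0.003, "y": 0, "z": -0.0025, "yaw": 0, "hand": 0}
    - {"x": 0.008, "y": 0, "z": -0.0062, "yaw": 0, "hand": 0}
    - {"x": 0.015, "y": 0, "z": -0.0062, "yaw": 0, "hand": 0}
    - {"x": 0.023, "y": 0, "z": -0.0062, "yaw": 0, "hand": 0}
    - {"x": 0.03, "y": 0, "z": -0.0062, "yaw": 0, "hand": 0}
    - {"x": 0.037, "y": 0, "z": -0.0062, "yaw": 0, "hand": 0}
    - {"x": 0.042, "y": 0, "z": -0.0062, "yaw": 0, "hand": 0}
    - {"x": 0.046, "y": 0, "z": -0.0062, "yaw": 0, "hand": 0}
    - {"x": 0.05, "y": 0, "z": -0.0062, "yaw": 0, "hand": 0}

```text
time: 16.87
position: [547.8, -173.5, 308.2]
tool_rot: [-0.0, 0.693, 0.721, -0.0]
ft_force: [0.5, 0.2, -2.2]
grip_width: 58.9
gripper_force: 30.0
```

Emit:
carry_out:
  moves:
    - {"x": 0, "y": 0, "z": -0.0008, "yaw": 0, "hand": 0}
    - {"x": 0.005, "y": 0, "z": -0.0008, "yaw": 0, "hand": 0}
    - {"x": 0.011, "y": 0, "z": -0.0008, "yaw": 0, "hand": 0}
    - {"x": 0.018, "y": 0, "z": -0.0008, "yaw": 0, "hand": 0}
    - {"x": 0.025, "y": 0, "z": -0.0008, "yaw": 0, "hand": 0}
    - {"x": 0.032, "y": 0, "z": -0.0008, "yaw": 0, "hand": 0}
    - {"x": 0.04, "y": 0, "z": -0.0008, "yaw": 0, "hand": 0}
    - {"x": 0.04, "y": 0, "z": -0.0008, "yaw": 0, "hand": 0}

```text
time: 17.53
position: [546.3, -131.6, 309.1]
tool_rot: [-0.0, 0.693, 0.721, 0.0]
ft_force: [0.3, 0.5, -2.4]
grip_width: 59.2
gripper_force: 30.0
```

Emit:
carry_out:
  moves:
    - {"x": 0, "y": -0.025, "z": 0, "yaw": 0, "hand": 0}
    - {"x": 0, "y": -0.055, "z": 0.004, "yaw": 0, "hand": 0}
    - {"x": 0, "y": -0.085, "z": 0.009, "yaw": 0, "hand": 0}
    - {"x": 0, "y": -0.105, "z": 0.014, "yaw": 0, "hand": 0}
    - {"x": 0, "y": -0.115, "z": 0.0186, "yaw": 0, "hand": 0}
    - {"x": 0, "y": -0.115, "z": 0.0186, "yaw": 0, "hand": 0}
    - {"x": -0.007, "y": -0.115, "z": 0.0186, "yaw": 0, "hand": 0}
    - {"x": -0.014, "y": -0.115, "z": 0.0186, "yaw": 0, "hand": 0}
    - {"x": -0.02, "y": -0.115, "z": 0.0186, "yaw": 0, "hand": 0}
    - {"x": -0.026, "y": -0.115, "z": 0.0186, "yaw": 0, "hand": 0}

```text
time: 18.37
position: [433.3, -165.5, 290.7]
tool_rot: [0.001, 0.694, 0.72, 0.0]
ft_force: [0.4, 0.4, -4.0]
grip_width: 59.2
gripper_force: 30.0
```

Emit:
carry_out:
  moves:
    - {"x": -0.005, "y": 0, "z": 0, "yaw": 0, "hand": 0}
    - {"x": -0.01, "y": 0, "z": 0, "yaw": 0, "hand": 0}
    - {"x": -0.015, "y": 0, "z": 0, "yaw": 0, "hand": 0}

```text
time: 18.62
position: [433.1, -180.0, 290.4]
tool_rot: [-0.0, 0.694, 0.72, 0.0]
ft_force: [0.6, -0.0, -3.1]
grip_width: 59.2
gripper_force: 30.0
```

Emit:
carry_out:
  moves:
    - {"x": -0.006, "y": 0, "z": 0.001, "yaw": 0, "hand": 0}
    - {"x": -0.013, "y": 0, "z": 0.002, "yaw": 0, "hand": 0}
    - {"x": -0.021, "y": 0, "z": 0.0015, "yaw": 0, "hand": 0}
    - {"x": -0.029, "y": 0, "z": 0.0005, "yaw": 0, "hand": 0}
    - {"x": -0.037, "y": 0, "z": -0.0005, "yaw": 0, "hand": 0}
    - {"x": -0.042, "y": 0, "z": -0.001, "yaw": 0, "hand": 0}
    - {"x": -0.046, "y": 0, "z": -0.001, "yaw": 0, "hand": 0}
    - {"x": -0.046, "y": 0, "z": 0.001, "yaw": 0, "hand": 0}
    - {"x": -0.046, "y": 0, "z": 0.0025, "yaw": 0, "hand": 0}
    - {"x": -0.046, "y": 0, "z": 0.0025, "yaw": 0, "hand": 0}

```text
time: 19.45
position: [434.5, -224.9, 287.5]
tool_rot: [-0.001, 0.693, 0.721, -0.0]
ft_force: [0.2, 0.2, -3.5]
grip_width: 59.4
gripper_force: 30.0
```

Emit:
carry_out:
  moves:
    - {"x": 0, "y": 0, "z": 0.0005, "yaw": 0, "hand": 0}
    - {"x": 0, "y": 0, "z": 0.0008, "yaw": 0, "hand": 0}
    - {"x": 0, "y": 0, "z": 0.0008, "yaw": 0, "hand": 0}

```text
time: 19.7
position: [434.7, -225.0, 287.0]
tool_rot: [-0.0, 0.693, 0.721, 0.0]
ft_force: [-0.2, 0.4, -3.2]
grip_width: 59.4
gripper_force: 30.0
```

Emit:
carry_out:
  moves:
    - {"x": 0, "y": 0, "z": 0.0004, "yaw": 0, "hand": 0}
    - {"x": 0, "y": 0, "z": 0.0006, "yaw": 0, "hand": 0}
    - {"x": 0, "y": 0, "z": 0.0006, "yaw": 0, "hand": 0}

```text
time: 19.95
position: [434.8, -225.2, 286.6]
tool_rot: [0.0, 0.693, 0.72, 0.0]
ft_force: [-0.3, 0.8, -0.2]
grip_width: 58.8
gripper_force: 30.0
```

Emit:
carry_out:
  moves:
    - {"x": 0, "y": 0, "z": 0.0003, "yaw": 0, "hand": 0}
    - {"x": 0, "y": 0, "z": 0.0005, "yaw": 0, "hand": 0}
    - {"x": 0, "y": 0, "z": 0.0005, "yaw": 0, "hand": 0}

```text
time: 20.2
position: [434.8, -225.4, 286.3]
tool_rot: [0.0, 0.694, 0.72, 0.0]
ft_force: [-2.4, 1.0, 2.7]
grip_width: 59.2
gripper_force: 30.0
```

Contact. Easing the grip, letting it settle, then regripping and pushing back.

Emit:
carry_out:
  moves:
    - {"x": 0, "y": 0, "z": -0.0006, "yaw": 0, "hand": 0}
    - {"x": 0, "y": 0, "z": -0.0006, "yaw": 0, "hand": 0.3}
    - {"x": 0, "y": 0, "z": -0.0006, "yaw": 0, "hand": 0.38}
    - {"x": 0, "y": 0, "z": -0.0006, "yaw": 0, "hand": 0.4}
    - {"x": 0, "y": 0, "z": -0.0006, "yaw": 0, "hand": 0.42}
    - {"x": 0, "y": 0, "z": -0.0006, "yaw": 0, "hand": 0.44}
    - {"x": 0, "y": 0, "z": -0.0006, "yaw": 0, "hand": 0.44}
  grip_force: 3

```text
time: 20.78
position: [434.7, -225.4, 286.7]
tool_rot: [0.0, 0.694, 0.72, 0.0]
ft_force: [-0.2, 0.4, -0.8]
grip_width: 63.3
gripper_force: 0.1
```

Emit:
carry_out:
  moves:
    - {"x": 0, "y": 0, "z": 0, "yaw": 0, "hand": 0.38}
    - {"x": 0, "y": 0, "z": 0, "yaw": 0, "hand": 0.3}
    - {"x": 0, "y": 0, "z": 0, "yaw": 0, "hand": 0.2}
    - {"x": 0, "y": 0, "z": 0, "yaw": 0, "hand": 0.1}
    - {"x": -0.001, "y": 0, "z": -0.0003, "yaw": 0, "hand": 0.1}
    - {"x": -0.0025, "y": 0, "z": -0.0005, "yaw": 0, "hand": 0.1}
    - {"x": -0.004, "y": 0, "z": -0.0008, "yaw": 0, "hand": 0.1}
    - {"x": -0.005, "y": 0, "z": -0.001, "yaw": 0, "hand": 0.1}
    - {"x": -0.005, "y": 0, "z": -0.001, "yaw": 0, "hand": 0.1}
  grip_force: 15

```text
time: 21.53
position: [434.9, -230.3, 287.6]
tool_rot: [-0.0, 0.694, 0.72, 0.0]
ft_force: [0.2, 2.7, 0.4]
grip_width: 59.7
gripper_force: 14.9
```

Emit:
carry_out:
  moves:
    - {"x": -0.001, "y": 0, "z": -0.0002, "yaw": 0, "hand": 0.1}
    - {"x": -0.002, "y": 0, "z": -0.0004, "yaw": 0, "hand": 0.1}
    - {"x": -0.002, "y": 0, "z": -0.0004, "yaw": 0, "hand": 0.1}

```text
time: 21.78
position: [434.9, -232.4, 288.0]
tool_rot: [-0.0, 0.694, 0.72, 0.0]
ft_force: [0.1, 3.2, 0.9]
grip_width: 59.9
gripper_force: 14.9
```

Emit:
carry_out:
  moves:
    - {"x": -0.0006, "y": 0, "z": -0.0001, "yaw": 0, "hand": 0.1}
    - {"x": -0.0012, "y": 0, "z": -0.0002, "yaw": 0, "hand": 0.1}
    - {"x": -0.0012, "y": 0, "z": -0.0002, "yaw": 0, "hand": 0.1}

```text
time: 22.03
position: [435.0, -233.5, 288.2]
tool_rot: [-0.0, 0.694, 0.72, 0.0]
ft_force: [0.6, 4.6, 1.7]
grip_width: 59.6
gripper_force: 14.9
```

Emit:
carry_out:
  moves:
    - {"x": -0.0006, "y": 0, "z": -0.0001, "yaw": 0, "hand": 0.1}
    - {"x": -0.0012, "y": 0, "z": -0.0003, "yaw": 0, "hand": 0.1}
    - {"x": -0.0012, "y": 0, "z": -0.0003, "yaw": 0, "hand": 0.1}

```text
time: 22.28
position: [435.0, -234.0, 288.3]
tool_rot: [-0.001, 0.693, 0.721, 0.0]
ft_force: [0.6, 6.3, 0.7]
grip_width: 59.4
gripper_force: 14.9
```

Emit:
carry_out:
  moves:
    - {"x": -0.0004, "y": 0, "z": -0.0001, "yaw": 0, "hand": 0.1}
    - {"x": -0.0008, "y": 0, "z": -0.0002, "yaw": 0, "hand": 0.1}
    - {"x": -0.0008, "y": 0, "z": -0.0002, "yaw": 0, "hand": 0.1}

```text
time: 22.53
position: [435.1, -234.4, 288.4]
tool_rot: [-0.001, 0.693, 0.721, 0.0]
ft_force: [1.2, 7.7, -0.6]
grip_width: 59.8
gripper_force: 14.9
```

Emit:
carry_out:
  moves:
    - {"x": -0.0006, "y": 0, "z": -0.0001, "yaw": 0, "hand": 0.1}
    - {"x": -0.0012, "y": 0, "z": -0.0003, "yaw": 0, "hand": 0.1}
    - {"x": -0.0012, "y": 0, "z": -0.0003, "yaw": 0, "hand": 0.1}

```text
time: 22.78
position: [435.1, -235.3, 288.6]
tool_rot: [-0.001, 0.693, 0.721, 0.001]
ft_force: [0.7, 9.7, -0.0]
grip_width: 60.0
gripper_force: 14.9
```

Emit:
carry_out:
  moves:
    - {"x": 0, "y": 0, "z": 0, "yaw": 0, "hand": 0.38}
    - {"x": 0, "y": 0, "z": 0, "yaw": 0, "hand": 0.4}
    - {"x": 0, "y": 0, "z": 0, "yaw": 0, "hand": 0.5}
    - {"x": 0, "y": 0, "z": 0, "yaw": 0, "hand": 0.7}
    - {"x": 0, "y": 0, "z": -0.01, "yaw": 0, "hand": 0.9}
    - {"x": 0, "y": 0, "z": -0.03, "yaw": 0, "hand": 1}
    - {"x": 0, "y": 0, "z": -0.055, "yaw": 0, "hand": 1}
    - {"x": 0, "y": 0, "z": -0.083, "yaw": 0, "hand": 1}
    - {"x": -0.005, "y": 0.03, "z": -0.083, "yaw": 0, "hand": 1}
    - {"x": -0.013, "y": 0.065, "z": -0.083, "yaw": 0, "hand": 1}

```text
time: 23.62
position: [500.3, -248.1, 375.1]
tool_rot: [0.002, 0.694, 0.72, -0.001]
ft_force: [0.3, -0.4, -0.2]
grip_width: 87.9
gripper_force: 0.0
```

Emit:
carry_out:
  moves:
    - {"x": 0, "y": 0.03, "z": 0, "yaw": 0, "hand": 1}
    - {"x": 0, "y": 0.051, "z": 0, "yaw": 0, "hand": 1}
    - {"x": 0, "y": 0.051, "z": 0.0, "yaw": 0, "hand": 1}
    - {"x": 0, "y": 0.051, "z": 0.0, "yaw": 0, "hand": 1}

```text
time: 23.95
position: [552.0, -245.1, 372.4]
tool_rot: [-0.0, 0.693, 0.721, 0.0]
ft_force: [0.4, 0.0, 0.8]
grip_width: 87.6
gripper_force: 0.0
```

```bash
python3 - <<'E'
from h import *
from station import ctrl
go(550.8,-244,294,1.611)
a=ctrl.read_camera('scene')["frame"]
for c,roi in(('yellow',(160,185,215,235)),('green',(165,185,220,240)),('blue',(195,210,230,255))): print(c,band(c,roi,fr=a))
out=np.zeros((600,800,3),np.uint8)
a=a[:,:,::-1]
out[:500,:600]=cv2.resize(a[165:265,140:260],(600,500),interpolation=2)
cv2.imwrite('pics/s6.png',out[:500,:600])
E
```

```text
t 23.95 pos [ 552.  -245.1  372.4] phi 1.6097 F [0.4 0.  0.8] shift x 1.1 y -1.2 z 78.4 yaw -0.0013
yellow (100, np.float64(187.8), np.float64(210.3), np.int64(178), np.int64(193), np.int64(201), np.int64(221))
green (71, np.float64(195.0), np.float64(209.5), np.int64(188), np.int64(198), np.int64(199), np.int64(223))
blue (121, np.float64(215.7), np.float64(233.2), np.int64(205), np.int64(222), np.int64(223), np.int64(246))
```

View pics/s6.png

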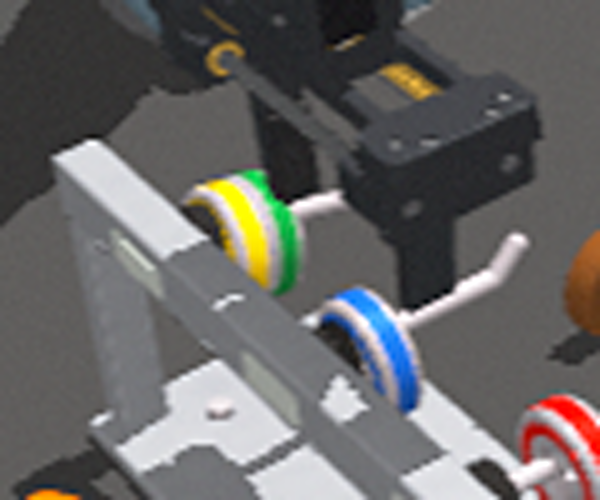

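Yellow (245,230) and green (280,235) sit tight together on the spare hook. Blue (375,345) hangs alone. Now blue.

Emit:
carry_out:
  moves:
    - {"x": 0.0007, "y": -0.001, "z": 0.02, "yaw": 0, "hand": 1}
    - {"x": 0.0007, "y": -0.001, "z": 0.04, "yaw": 0, "hand": 1}
    - {"x": 0.0007, "y": -0.001, "z": 0.058, "yaw": 0, "hand": 1}
    - {"x": 0.0007, "y": -0.001, "z": 0.07, "yaw": 0, "hand": 0.7}
    - {"x": 0.0007, "y": -0.001, "z": 0.077, "yaw": 0, "hand": 0.5}
    - {"x": 0.0007, "y": -0.001, "z": 0.0786, "yaw": 0, "hand": 0.42}
    - {"x": 0.0007, "y": -0.001, "z": 0.0786, "yaw": 0, "hand": 0.38}
    - {"x": 0.0007, "y": -0.001, "z": 0.0786, "yaw": 0, "hand": 0.3}
    - {"x": 0.0007, "y": -0.001, "z": 0.0786, "yaw": 0, "hand": 0.1}
    - {"x": 0.0007, "y": -0.001, "z": 0.0786, "yaw": 0, "hand": 0}
  grip_force: 10

```text
time: 24.83
position: [550.8, -244.8, 294.2]
tool_rot: [0.001, 0.694, 0.72, 0.0]
ft_force: [0.9, 0.8, 0.1]
grip_width: 59.5
gripper_force: 10.0
```

Emit:
carry_out:
  moves:
    - {"x": 0, "y": 0, "z": 0, "yaw": 0, "hand": 0}
    - {"x": 0, "y": 0, "z": 0, "yaw": 0, "hand": 0}
    - {"x": 0, "y": 0, "z": 0, "yaw": 0, "hand": 0}
  grip_force: 30

```text
time: 25.08
position: [550.8, -244.8, 294.1]
tool_rot: [0.001, 0.694, 0.72, 0.0]
ft_force: [-0.6, -0.6, 3.1]
grip_width: 59.4
gripper_force: 30.0
```

Emit:
carry_out:
  moves:
    - {"x": 0, "y": 0, "z": -0.003, "yaw": 0, "hand": 0}
    - {"x": 0, "y": 0, "z": -0.006, "yaw": 0, "hand": 0}
    - {"x": 0, "y": 0, "z": -0.0085, "yaw": 0, "hand": 0}
    - {"x": 0.004, "y": 0, "z": -0.0095, "yaw": 0, "hand": 0}
    - {"x": 0.012, "y": 0, "z": -0.0115, "yaw": 0, "hand": 0}
    - {"x": 0.022, "y": 0, "z": -0.0135, "yaw": 0, "hand": 0}
    - {"x": 0.032, "y": 0, "z": -0.0154, "yaw": 0, "hand": 0}
    - {"x": 0.042, "y": 0, "z": -0.0154, "yaw": 0, "hand": 0}
    - {"x": 0.05, "y": 0, "z": -0.0154, "yaw": 0, "hand": 0}
    - {"x": 0.055, "y": 0, "z": -0.0154, "yaw": 0, "hand": 0}

```text
time: 25.92
position: [548.4, -187.7, 308.8]
tool_rot: [-0.0, 0.693, 0.721, 0.0]
ft_force: [-0.2, 0.7, -3.4]
grip_width: 59.1
gripper_force: 30.0
```

```bash
python3 - <<'E'
from h import *
from station import ctrl
go(548,-180,309.1,1.611)
# V-block, fine look: average frames
T=np.mean([ctrl.read_camera('top')["frame"].astype(float) for _ in range(2)],0).astype(np.uint8)
S=ctrl.read_camera('scene')["frame"]
out=np.zeros((600,800,3),np.uint8)
out[:400,:400]=cv2.resize(T[185:235,100:150],(400,400),interpolation=2)[:,:,::-1]
out[:400,400:]=cv2.resize(S[165:215,360:410],(400,400),interpolation=2)[:,:,::-1]
cv2.imwrite('pics/v1.png',out[:400])
E
```

```text
t 25.9167 pos [ 548.4 -187.7  308.8] phi 1.6109 F [-0.2  0.7 -3.4] shift x 7.7 y -0.1 z -0.3 yaw -0.0001
```

View pics/v1.png

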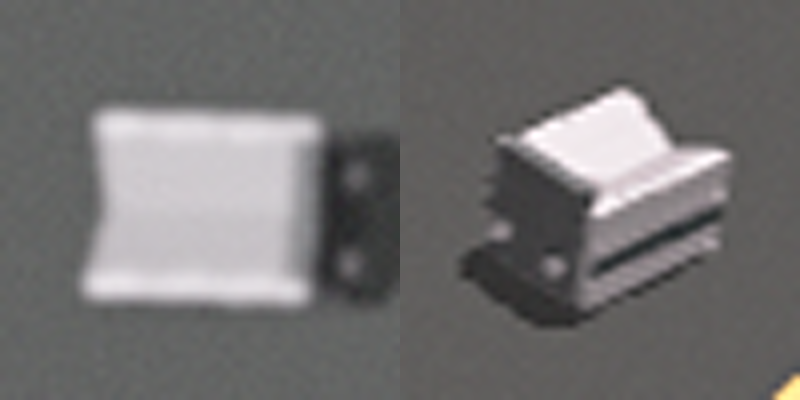

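The top crop shows the V-block with left corners at (93,110) and (82,300) and right corners at (320,115) and (310,300). The stop plate is at the right (−y) end. The scene crop confirms the dark stop face at the left (−y) end, with the near ridge running (590,212)–(730,155).

Emit:
carry_out:
  moves:
    - {"x": 0.006, "y": 0, "z": -0.0003, "yaw": 0, "hand": 0}
    - {"x": 0.013, "y": 0, "z": -0.0003, "yaw": 0, "hand": 0}
    - {"x": 0.02, "y": 0, "z": -0.0003, "yaw": 0, "hand": 0}
    - {"x": 0.028, "y": 0, "z": -0.0003, "yaw": 0, "hand": 0}
    - {"x": 0.036, "y": 0, "z": -0.0003, "yaw": 0, "hand": 0}
    - {"x": 0.044, "y": 0, "z": -0.0003, "yaw": 0, "hand": 0}
    - {"x": 0.052, "y": 0, "z": -0.0003, "yaw": 0, "hand": 0}
    - {"x": 0.058, "y": 0, "z": -0.0003, "yaw": 0, "hand": 0}

```text
time: 26.73
position: [546.2, -130.4, 309.2]
tool_rot: [-0.0, 0.693, 0.721, 0.0]
ft_force: [-0.3, 0.6, -3.0]
grip_width: 59.0
gripper_force: 30.0
```

```bash
python3 - <<'E'
from h import *
r=lambda v:np.round(v,1)
T=lambda X,Y:((X+.5)/8-.5+100,(Y+.5)/8-.5+185)
S=lambda X,Y:((X-400+.5)/8-.5+360,(Y+.5)/8-.5+165)
L=[onz('top',T(93,110),43),onz('top',T(82,300),43)]; R=[onz('top',T(320,115),50),onz('top',T(310,300),50)]
print('top L',r(L[0]),r(L[1]),'R(z50)',r(R[0]),r(R[1]),'R z43',r(onz('top',T(320,115),43)))
a,b=onz('scene',S(592,212),43),onz('scene',S(732,155),43)
c,d=onz('scene',S(583,308),0),onz('scene',S(717,246),0)
e,f=onz('scene',S(505,140),43),onz('scene',S(628,90),43)
for p,q in((a,b),(c,d),(e,f)): print('scene',r(p),r(q),'len',np.linalg.norm(q-p).round(1),'ang',np.arctan2(q[0]-p[0],q[1]-p[1]).round(3))
go(543.7,362,260,1.525)
E
```

```text
top L [574.9 363.7  43. ] [516.4 365.4  43. ] R(z50) [571.3 291.7  50. ] [514.7 293.6  50. ] R z43 [572.2 294.   43. ]
scene [567.7 293.   43. ] [574.2 359.7  43. ] len 67.0 ang 0.097
scene [568.1 295.1   0. ] [571.9 362.8   0. ] len 67.8 ang 0.057
scene [516.3 302.5  43. ] [521.2 362.7  43. ] len 60.4 ang 0.081
t 26.7333 pos [ 546.2 -130.4  309.2] phi 1.6098 F [-0.3  0.6 -3. ] shift x 492.1 y 16.7 z 49.2 yaw 0.0848
```

Emit:
carry_out:
  moves:
    - {"x": 0.012, "y": 0.0005, "z": 0, "yaw": 0, "hand": 0}
    - {"x": 0.035, "y": 0.001, "z": 0, "yaw": 0, "hand": 0}
    - {"x": 0.065, "y": 0.002, "z": 0, "yaw": 0, "hand": 0}
    - {"x": 0.1, "y": 0.0035, "z": 0, "yaw": 0, "hand": 0}
    - {"x": 0.135, "y": 0.005, "z": 0, "yaw": 0, "hand": 0}
    - {"x": 0.17, "y": 0.006, "z": 0, "yaw": 0, "hand": 0}
    - {"x": 0.205, "y": 0.007, "z": 0, "yaw": 0, "hand": 0}
    - {"x": 0.24, "y": 0.0085, "z": 0, "yaw": 0, "hand": 0}
    - {"x": 0.275, "y": 0.0095, "z": 0, "yaw": 0, "hand": 0}
    - {"x": 0.305, "y": 0.0107, "z": 0, "yaw": 0, "hand": 0}
  grip_force: 40

```text
time: 27.57
position: [544.5, 176.8, 309.3]
tool_rot: [-0.0, 0.693, 0.721, 0.0]
ft_force: [1.2, 0.6, -2.9]
grip_width: 58.8
gripper_force: 40.0
```

Emit:
carry_out:
  moves:
    - {"x": 0.03, "y": 0.001, "z": 0, "yaw": 0.02, "hand": 0}
    - {"x": 0.06, "y": 0.002, "z": 0, "yaw": 0.04, "hand": 0}
    - {"x": 0.09, "y": 0.003, "z": 0, "yaw": 0.06, "hand": 0}
    - {"x": 0.12, "y": 0.004, "z": 0, "yaw": 0.08, "hand": 0}
    - {"x": 0.14, "y": 0.005, "z": 0, "yaw": 0.094, "hand": 0}
    - {"x": 0.15, "y": 0.0053, "z": 0, "yaw": 0.094, "hand": 0}
    - {"x": 0.15, "y": 0.0053, "z": 0.02, "yaw": 0.094, "hand": 0}
    - {"x": 0.15, "y": 0.0053, "z": 0.04, "yaw": 0.094, "hand": 0}
    - {"x": 0.15, "y": 0.0053, "z": 0.05, "yaw": 0.094, "hand": 0}
    - {"x": 0.15, "y": 0.0053, "z": 0.05, "yaw": 0.094, "hand": 0}

```text
time: 28.4
position: [544.0, 322.0, 256.4]
tool_rot: [-0.0, 0.727, 0.687, -0.003]
ft_force: [-0.6, -0.8, -2.3]
grip_width: 58.9
gripper_force: 40.0
```

```bash
python3 - <<'E'
from h import *
from station import ctrl
go(544.4,325,212.2,1.516)
S=ctrl.read_camera('scene')["frame"]
T=ctrl.read_camera('top')["frame"]
out=np.zeros((500,800,3),np.uint8)
out[:,:500]=cv2.resize(S[130:220,340:430],(500,500),interpolation=2)[:,:,::-1]
out[:300,500:]=cv2.resize(T[180:240,90:150],(300,300),interpolation=2)[:,:,::-1]
cv2.imwrite('pics/v2.png',out)
E
```

```text
t 28.4 pos [544.  322.  256.4] phi 1.5144 F [-0.6 -0.8 -2.3] shift x 3.0 y 0.2 z 44.2 yaw -0.0016
```

View pics/v2.png

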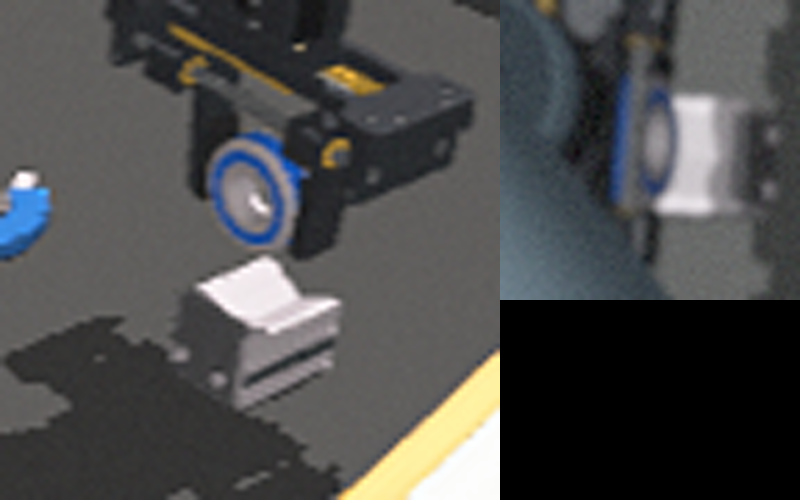

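The blue ring is held squarely above the V-block (ring at (255,190), V at (265,300)), facing the stop, with the ring face in the top view at (655,142). Lowering gently.

Emit:
carry_out:
  moves:
    - {"x": 0, "y": 0, "z": 0.01, "yaw": 0, "hand": 0}
    - {"x": 0, "y": 0, "z": 0.02, "yaw": 0, "hand": 0}
    - {"x": 0, "y": 0, "z": 0.03, "yaw": 0, "hand": 0}
    - {"x": 0, "y": 0, "z": 0.036, "yaw": 0, "hand": 0}
    - {"x": 0, "y": 0, "z": 0.039, "yaw": 0, "hand": 0}
    - {"x": 0, "y": 0, "z": 0.039, "yaw": 0, "hand": 0}

```text
time: 29.0
position: [544.5, 323.3, 219.0]
tool_rot: [-0.0, 0.727, 0.687, -0.001]
ft_force: [-0.1, 0.5, -3.2]
grip_width: 59.2
gripper_force: 40.0
```

```bash
python3 - <<'E'
from h import *
from station import ctrl
go(544.4,323,212.2,1.516)
print(onz('top',(121,208.4),108.8))
b=band('blue',(95,180,150,240),'top'); print(b, onz('top',((b[3]+b[4])/2,(b[5]+b[6])/2),70))
print(band('blue',(370,140,420,200),'scene'))
E
```

```text
t 29.0 pos [544.5 323.3 219. ] phi 1.5149 F [-0.1  0.5 -3.2] shift x -0.3 y -0.1 z 6.8 yaw -0.0011
[541.65258746 315.37018009 108.8       ]
(25, np.float64(119.5), np.float64(209.5), np.int64(118), np.int64(127), np.int64(199), np.int64(219)) [544.81438201 325.64440718  70.        ]
(78, np.float64(385.1), np.float64(173.9), np.int64(377), np.int64(393), np.int64(165), np.int64(184))
```

Emit:
carry_out:
  moves:
    - {"x": 0, "y": 0, "z": 0.0015, "yaw": 0, "hand": 0}
    - {"x": 0, "y": 0, "z": 0.003, "yaw": 0, "hand": 0}
    - {"x": 0, "y": 0, "z": 0.004, "yaw": 0, "hand": 0}
    - {"x": 0, "y": 0, "z": 0.004, "yaw": 0, "hand": 0}

```text
time: 29.43
position: [544.8, 323.5, 216.0]
tool_rot: [0.0, 0.727, 0.687, -0.0]
ft_force: [-0.2, -0.3, -3.1]
grip_width: 59.0
gripper_force: 40.0
```

Emit:
carry_out:
  moves:
    - {"x": 0, "y": 0, "z": 0.0005, "yaw": 0, "hand": 0}
    - {"x": 0, "y": 0, "z": 0.001, "yaw": 0, "hand": 0}
    - {"x": 0, "y": 0, "z": 0.001, "yaw": 0, "hand": 0}

```text
time: 29.68
position: [544.9, 323.5, 215.1]
tool_rot: [0.0, 0.727, 0.687, -0.0]
ft_force: [-0.1, -0.1, -3.3]
grip_width: 58.9
gripper_force: 40.0
```

Emit:
carry_out:
  moves:
    - {"x": 0, "y": 0, "z": 0.0005, "yaw": 0, "hand": 0}
    - {"x": 0, "y": 0, "z": 0.001, "yaw": 0, "hand": 0}
    - {"x": 0, "y": 0, "z": 0.001, "yaw": 0, "hand": 0}

```text
time: 29.93
position: [544.9, 323.5, 214.0]
tool_rot: [-0.0, 0.727, 0.687, -0.0]
ft_force: [0.4, 0.0, -3.9]
grip_width: 59.0
gripper_force: 40.0
```

Emit:
carry_out:
  moves:
    - {"x": 0, "y": 0, "z": 0.0004, "yaw": 0, "hand": 0}
    - {"x": 0, "y": 0, "z": 0.0007, "yaw": 0, "hand": 0}
    - {"x": 0, "y": 0, "z": 0.0007, "yaw": 0, "hand": 0}

```text
time: 30.18
position: [544.9, 323.5, 213.3]
tool_rot: [-0.0, 0.727, 0.687, -0.0]
ft_force: [-0.7, 1.2, -3.2]
grip_width: 58.8
gripper_force: 40.0
```

Emit:
carry_out:
  moves:
    - {"x": 0, "y": 0, "z": 0.0003, "yaw": 0, "hand": 0}
    - {"x": 0, "y": 0, "z": 0.0006, "yaw": 0, "hand": 0}
    - {"x": 0, "y": 0, "z": 0.0006, "yaw": 0, "hand": 0}
  grip_force: 20

```text
time: 30.43
position: [545.0, 323.6, 212.9]
tool_rot: [0.0, 0.727, 0.687, 0.0]
ft_force: [-0.1, -0.4, -1.8]
grip_width: 59.7
gripper_force: 20.0
```

Emit:
carry_out:
  moves:
    - {"x": 0, "y": 0, "z": 0.0003, "yaw": 0, "hand": 0}
    - {"x": 0, "y": 0, "z": 0.0005, "yaw": 0, "hand": 0}
    - {"x": 0, "y": 0, "z": 0.0005, "yaw": 0, "hand": 0}

```text
time: 30.68
position: [545.2, 323.6, 212.7]
tool_rot: [0.0, 0.727, 0.687, 0.0]
ft_force: [0.4, 0.1, 1.4]
grip_width: 59.4
gripper_force: 20.0
```

Emit:
carry_out:
  moves:
    - {"x": 0, "y": 0, "z": -0.0003, "yaw": 0, "hand": 0}
    - {"x": 0, "y": 0, "z": -0.0003, "yaw": 0, "hand": 0.3}
    - {"x": 0, "y": 0, "z": -0.0003, "yaw": 0, "hand": 0.36}
    - {"x": 0, "y": 0, "z": -0.0003, "yaw": 0, "hand": 0.38}
    - {"x": 0, "y": 0, "z": -0.0003, "yaw": 0, "hand": 0.4}
    - {"x": 0, "y": 0, "z": -0.0003, "yaw": 0, "hand": 0.4}
  grip_force: 3

```text
time: 31.18
position: [544.9, 323.6, 212.6]
tool_rot: [0.0, 0.727, 0.687, 0.0]
ft_force: [0.8, -0.0, -0.8]
grip_width: 61.8
gripper_force: 0.6
```

Emit:
carry_out:
  moves:
    - {"x": 0, "y": 0, "z": 0, "yaw": 0, "hand": 0.37}
    - {"x": 0, "y": 0, "z": 0, "yaw": 0, "hand": 0.34}
    - {"x": 0, "y": 0, "z": 0, "yaw": 0, "hand": 0.3}
    - {"x": 0, "y": 0, "z": 0, "yaw": 0, "hand": 0.2}
    - {"x": -0.0015, "y": 0, "z": 0, "yaw": 0, "hand": 0.2}
    - {"x": -0.003, "y": 0, "z": 0, "yaw": 0, "hand": 0.2}
    - {"x": -0.005, "y": 0, "z": 0, "yaw": 0, "hand": 0.2}
    - {"x": -0.005, "y": 0, "z": 0, "yaw": 0, "hand": 0.2}
  grip_force: 10

```text
time: 31.85
position: [544.8, 318.9, 213.2]
tool_rot: [-0.0, 0.727, 0.687, 0.001]
ft_force: [3.6, 4.3, 2.7]
grip_width: 59.8
gripper_force: 10.0
```

Emit:
carry_out:
  moves:
    - {"x": 0, "y": 0.0008, "z": -0.0003, "yaw": 0, "hand": 0.2}
    - {"x": -0.0015, "y": 0.0008, "z": -0.0003, "yaw": 0, "hand": 0.2}
    - {"x": -0.003, "y": 0.0008, "z": -0.0003, "yaw": 0, "hand": 0.2}
    - {"x": -0.005, "y": 0.0008, "z": -0.0003, "yaw": 0, "hand": 0.2}
    - {"x": -0.005, "y": 0.0008, "z": -0.0003, "yaw": 0, "hand": 0.2}

```text
time: 32.27
position: [545.2, 313.0, 212.9]
tool_rot: [0.0, 0.727, 0.687, -0.0]
ft_force: [2.1, 3.0, 2.6]
grip_width: 60.0
gripper_force: 10.0
```

Emit:
carry_out:
  moves:
    - {"x": -0.0007, "y": 0.0, "z": 0, "yaw": 0, "hand": 0.2}
    - {"x": -0.0015, "y": 0.0, "z": 0, "yaw": 0, "hand": 0.2}
    - {"x": -0.0015, "y": 0.0, "z": 0, "yaw": 0, "hand": 0.2}

```text
time: 32.52
position: [545.1, 311.8, 212.9]
tool_rot: [0.0, 0.727, 0.687, -0.0]
ft_force: [2.0, 2.9, 2.6]
grip_width: 59.5
gripper_force: 10.0
```

Emit:
carry_out:
  moves:
    - {"x": -0.0007, "y": 0.0004, "z": 0, "yaw": 0, "hand": 0.2}
    - {"x": -0.0015, "y": 0.0004, "z": 0, "yaw": 0, "hand": 0.2}
    - {"x": -0.0015, "y": 0.0004, "z": 0, "yaw": 0, "hand": 0.2}

```text
time: 32.77
position: [545.3, 310.2, 212.8]
tool_rot: [0.0, 0.727, 0.687, -0.0]
ft_force: [2.5, 2.3, 1.3]
grip_width: 59.7
gripper_force: 10.0
```

Emit:
carry_out:
  moves:
    - {"x": -0.0006, "y": 0.0, "z": 0, "yaw": 0, "hand": 0.2}
    - {"x": -0.001, "y": 0.0, "z": 0, "yaw": 0, "hand": 0.2}
    - {"x": -0.001, "y": 0.0, "z": 0, "yaw": 0, "hand": 0.2}

```text
time: 33.02
position: [545.2, 309.2, 212.8]
tool_rot: [0.0, 0.727, 0.687, -0.0]
ft_force: [1.3, 1.4, 0.6]
grip_width: 59.5
gripper_force: 10.0
```

Emit:
carry_out:
  moves:
    - {"x": -0.0006, "y": 0.0, "z": 0, "yaw": 0, "hand": 0.2}
    - {"x": -0.001, "y": 0.0, "z": 0, "yaw": 0, "hand": 0.2}
    - {"x": -0.001, "y": 0.0, "z": 0, "yaw": 0, "hand": 0.2}

```text
time: 33.27
position: [545.2, 308.3, 212.8]
tool_rot: [0.0, 0.727, 0.687, -0.0]
ft_force: [2.7, 2.1, 1.4]
grip_width: 60.0
gripper_force: 10.0
```

Emit:
carry_out:
  moves:
    - {"x": -0.0006, "y": 0.0, "z": 0, "yaw": 0, "hand": 0.2}
    - {"x": -0.001, "y": 0.0, "z": 0, "yaw": 0, "hand": 0.2}
    - {"x": -0.001, "y": 0.0, "z": 0, "yaw": 0, "hand": 0.2}

```text
time: 33.52
position: [545.1, 307.8, 212.9]
tool_rot: [-0.0, 0.726, 0.687, 0.0]
ft_force: [2.1, 4.2, -0.3]
grip_width: 59.8
gripper_force: 10.0
```

Emit:
carry_out:
  moves:
    - {"x": -0.0005, "y": 0.0, "z": 0, "yaw": 0, "hand": 0.2}
    - {"x": -0.0007, "y": 0.0, "z": 0, "yaw": 0, "hand": 0.2}
    - {"x": -0.0007, "y": 0.0, "z": 0, "yaw": 0, "hand": 0.2}

```text
time: 33.77
position: [545.0, 307.5, 213.0]
tool_rot: [-0.0, 0.726, 0.687, 0.001]
ft_force: [2.9, 5.7, 0.4]
grip_width: 59.8
gripper_force: 10.0
```

```bash
python3 - <<'E'
from h import *
from station import ctrl
go(544.4,309,212.8,1.516); o=ctrl.get_obs(); print(np.round(o['wrist_torque'],2),o['tool_rot'])
E
```

```text
t 33.7667 pos [545.  307.5 213. ] phi 1.5156 F [2.9 5.7 0.4] shift x 1.5 y -0.7 z 0.2 yaw -0.0004
[ 1.07 -0.64  0.05] [-4.16855147e-04  7.26353499e-01  6.87320936e-01  5.92793806e-04]
```

Emit:
carry_out:
  moves:
    - {"x": 0.0006, "y": 0.0005, "z": 0, "yaw": 0, "hand": 0.2}
    - {"x": 0.001, "y": 0.0005, "z": 0, "yaw": 0, "hand": 0.3}
    - {"x": 0.001, "y": 0.0005, "z": 0, "yaw": 0, "hand": 0.36}
    - {"x": 0.001, "y": 0.0005, "z": 0, "yaw": 0, "hand": 0.38}
    - {"x": 0.001, "y": 0.0005, "z": 0, "yaw": 0, "hand": 0.4}
    - {"x": 0.001, "y": 0.0005, "z": 0, "yaw": 0, "hand": 0.42}
    - {"x": 0.001, "y": 0.0005, "z": 0, "yaw": 0, "hand": 0.45}
  grip_force: 3

```text
time: 34.35
position: [545.6, 307.1, 212.5]
tool_rot: [0.0, 0.727, 0.687, -0.001]
ft_force: [-0.2, -0.3, 0.9]
grip_width: 63.6
gripper_force: 0.0
```

Emit:
carry_out:
  moves:
    - {"x": 0, "y": 0, "z": 0, "yaw": 0, "hand": 0.6}
    - {"x": 0, "y": 0, "z": 0, "yaw": 0, "hand": 0.8}
    - {"x": 0, "y": 0, "z": 0, "yaw": 0, "hand": 1}
    - {"x": 0, "y": 0, "z": -0.02, "yaw": 0, "hand": 1}
    - {"x": 0, "y": 0, "z": -0.05, "yaw": 0, "hand": 1}
    - {"x": 0, "y": 0, "z": -0.08, "yaw": 0, "hand": 1}
    - {"x": 0.03, "y": 0, "z": -0.08, "yaw": 0, "hand": 0}
    - {"x": 0.042, "y": 0, "z": -0.08, "yaw": 0, "hand": -1}
    - {"x": 0.042, "y": 0, "z": -0.08, "yaw": 0, "hand": -1}
    - {"x": 0.042, "y": 0, "z": -0.08, "yaw": 0, "hand": -1}

```text
time: 35.18
position: [547.1, 350.0, 291.6]
tool_rot: [-0.0, 0.726, 0.688, -0.001]
ft_force: [-0.1, -0.1, 0.3]
grip_width: 63.6
gripper_force: 0.0
```

Emit:
carry_out:
  moves:
    - {"x": 0, "y": 0, "z": 0, "yaw": 0, "hand": -1}
    - {"x": 0, "y": 0, "z": 0, "yaw": 0, "hand": -1}
    - {"x": 0, "y": 0, "z": 0, "yaw": 0, "hand": -1}
    - {"x": 0, "y": 0, "z": 0, "yaw": 0, "hand": -1}

```text
time: 35.52
position: [548.2, 348.9, 292.5]
tool_rot: [0.0, 0.727, 0.687, -0.0]
ft_force: [-0.3, 0.2, 0.3]
grip_width: 36.9
gripper_force: 0.0
```

```bash
python3 - <<'E'
from h import *
from station import ctrl
go(545.5,345,213,1.516)
for n,roi in(('top',(95,180,150,240)),('scene',(360,140,420,210))):
    b=band('blue',roi,n); print(n,b); 
    p=np.array([545,309,64.6]); print('expected centre',proj(n,p),'top of rim',proj(n,p+[0,0,30]))
E
```

```text
t 35.5167 pos [548.2 348.9 292.5] phi 1.514 F [-0.3  0.2  0.3] shift x -4.0 y -2.5 z 79.5 yaw -0.0020
top (58, np.float64(126.5), np.float64(209.6), np.int64(125), np.int64(134), np.int64(198), np.int64(221))
expected centre [130.23001659 209.06464003] top of rim [125.93051818 207.62319807]
scene (84, np.float64(384.0), np.float64(176.8), np.int64(374), np.int64(390), np.int64(169), np.int64(187))
expected centre [382.37683294 179.34691011] top of rim [383.59128994 170.46412794]
```

Emit:
carry_out:
  moves:
    - {"x": 0, "y": -0.0025, "z": 0.0, "yaw": 0, "hand": -1}
    - {"x": 0, "y": -0.0025, "z": 0.02, "yaw": 0, "hand": -1}
    - {"x": 0, "y": -0.0025, "z": 0.04, "yaw": 0, "hand": -1}
    - {"x": 0, "y": -0.0025, "z": 0.06, "yaw": 0, "hand": -1}
    - {"x": 0, "y": -0.0025, "z": 0.075, "yaw": 0, "hand": -1}
    - {"x": 0, "y": -0.0025, "z": 0.081, "yaw": 0, "hand": -1}
    - {"x": -0.008, "y": -0.0025, "z": 0.081, "yaw": 0, "hand": -1}
    - {"x": -0.014, "y": -0.0025, "z": 0.081, "yaw": 0, "hand": -1}
    - {"x": -0.017, "y": -0.0025, "z": 0.081, "yaw": 0, "hand": -1}
    - {"x": -0.018, "y": -0.0025, "z": 0.081, "yaw": 0, "hand": -1}

```text
time: 36.45
position: [545.3, 330.8, 213.0]
tool_rot: [0.001, 0.727, 0.687, 0.001]
ft_force: [0.3, -0.4, -0.1]
grip_width: 0.2
gripper_force: 0.0
```

Emit:
carry_out:
  moves:
    - {"x": -0.001, "y": 0, "z": 0, "yaw": 0, "hand": -1}
    - {"x": -0.0025, "y": 0, "z": 0, "yaw": 0, "hand": -1}
    - {"x": -0.0025, "y": 0, "z": 0, "yaw": 0, "hand": -1}

```text
time: 36.7
position: [544.5, 329.2, 212.3]
tool_rot: [0.0, 0.727, 0.687, 0.0]
ft_force: [-0.3, 0.2, 0.5]
grip_width: 0.5
gripper_force: 0.0
```

Emit:
carry_out:
  moves:
    - {"x": -0.001, "y": 0, "z": 0.001, "yaw": 0, "hand": -1}
    - {"x": -0.0018, "y": 0, "z": 0.0015, "yaw": 0, "hand": -1}
    - {"x": -0.0018, "y": 0, "z": 0.0015, "yaw": 0, "hand": -1}

```text
time: 36.95
position: [544.2, 327.4, 210.2]
tool_rot: [-0.0, 0.727, 0.687, -0.0]
ft_force: [-0.9, -0.4, 0.4]
grip_width: 0.7
gripper_force: 0.0
```

Emit:
carry_out:
  moves:
    - {"x": -0.0006, "y": 0, "z": 0, "yaw": 0, "hand": -1}
    - {"x": -0.001, "y": 0, "z": 0, "yaw": 0, "hand": -1}
    - {"x": -0.001, "y": 0, "z": 0, "yaw": 0, "hand": -1}

```text
time: 37.2
position: [544.2, 326.6, 210.4]
tool_rot: [-0.0, 0.727, 0.687, -0.0]
ft_force: [0.6, -0.5, -0.8]
grip_width: 0.4
gripper_force: 0.0
```

Emit:
carry_out:
  moves:
    - {"x": -0.0005, "y": 0, "z": 0, "yaw": 0, "hand": -1}
    - {"x": -0.0008, "y": 0, "z": 0, "yaw": 0, "hand": -1}
    - {"x": -0.0008, "y": 0, "z": 0, "yaw": 0, "hand": -1}

```text
time: 37.45
position: [544.2, 326.1, 210.5]
tool_rot: [-0.0, 0.727, 0.687, 0.0]
ft_force: [0.3, 1.0, -1.0]
grip_width: 0.6
gripper_force: 0.8
```

Emit:
carry_out:
  moves:
    - {"x": -0.0004, "y": 0, "z": 0, "yaw": 0, "hand": -1}
    - {"x": -0.0006, "y": 0, "z": 0, "yaw": 0, "hand": -1}
    - {"x": -0.0006, "y": 0, "z": 0, "yaw": 0, "hand": -1}

```text
time: 37.7
position: [544.1, 325.8, 210.6]
tool_rot: [-0.0, 0.726, 0.687, 0.001]
ft_force: [-0.5, 4.1, -0.7]
grip_width: 0.5
gripper_force: 1.8
```

Emit:
carry_out:
  moves:
    - {"x": -0.0004, "y": 0, "z": 0, "yaw": 0, "hand": -1}
    - {"x": -0.0004, "y": 0, "z": 0, "yaw": 0, "hand": -1}

```text
time: 37.87
position: [544.0, 325.6, 210.7]
tool_rot: [-0.0, 0.726, 0.687, 0.001]
ft_force: [0.8, 5.0, 0.3]
grip_width: 0.6
gripper_force: 2.6
```

Emit:
carry_out:
  moves:
    - {"x": -0.0005, "y": 0, "z": 0, "yaw": 0, "hand": -1}
    - {"x": -0.0007, "y": 0, "z": 0, "yaw": 0, "hand": -1}
    - {"x": -0.0007, "y": 0, "z": 0, "yaw": 0, "hand": -1}

```text
time: 38.12
position: [544.0, 325.4, 210.7]
tool_rot: [-0.001, 0.726, 0.687, 0.001]
ft_force: [0.7, 6.3, -1.5]
grip_width: 0.3
gripper_force: 3.2
```

Emit:
carry_out:
  moves:
    - {"x": 0.001, "y": 0, "z": 0, "yaw": 0, "hand": -1}
    - {"x": 0.005, "y": 0, "z": 0, "yaw": 0, "hand": -1}
    - {"x": 0.015, "y": 0, "z": 0, "yaw": 0, "hand": -1}
    - {"x": 0.03, "y": 0, "z": -0.01, "yaw": 0, "hand": -1}
    - {"x": 0.03, "y": 0, "z": -0.05, "yaw": 0, "hand": -1}
    - {"x": 0.03, "y": 0, "z": -0.09, "yaw": 0, "hand": -1}
    - {"x": 0.03, "y": -0.03, "z": -0.12, "yaw": 0, "hand": -1}
    - {"x": 0.03, "y": -0.06, "z": -0.14, "yaw": 0, "hand": -1}
    - {"x": 0.03, "y": -0.06, "z": -0.14, "yaw": 0, "hand": -1}

```text
time: 38.87
position: [481.6, 360.4, 355.1]
tool_rot: [-0.001, 0.725, 0.689, 0.002]
ft_force: [1.0, 0.9, -0.7]
grip_width: 0.6
gripper_force: 0.0
```

```bash
python3 - <<'E'
from h import *
from station import ctrl
S=ctrl.read_camera('scene')["frame"];T=ctrl.read_camera('top')["frame"]
go(545,345,213,1.516)
for c,roi in(('yellow',(160,185,215,235)),('green',(165,185,220,240)),('red',(240,235,275,280)),('blue',(360,140,420,210))): print(c,band(c,roi,fr=S))
for c,roi in(('yellow',(340,230,400,275)),('green',(340,230,400,275)),('blue',(95,180,150,240))): print('top',c,band(c,roi,fr=T))
t=cv2.imread('pics/top0.png')[:,:,::-1].astype(int); d=abs(T.astype(int)-t).max(2)>60
n,_,st,_=cv2.connectedComponentsWithStats(d.astype(np.uint8)); print([tuple(s) for s in st[1:] if s[4]>15])
p=np.array([545,307.6,64.6]); print(proj('top',p+[0,0,30]),proj('scene',p+[0,0,30]))
E
```

```text
t 38.9667 pos [485.3 357.8 351.3] phi 1.5163 F [ 0.6  0.2 -0.5] shift x -9.5 y 60.3 z 138.3 yaw 0.0003
yellow (100, np.float64(187.8), np.float64(210.2), np.int64(178), np.int64(193), np.int64(201), np.int64(221))
green (72, np.float64(195.0), np.float64(209.5), np.int64(187), np.int64(198), np.int64(199), np.int64(223))
red (193, np.float64(256.2), np.float64(257.2), np.int64(244), np.int64(265), np.int64(244), np.int64(270))
blue (83, np.float64(384.0), np.float64(177.1), np.int64(374), np.int64(390), np.int64(169), np.int64(187))
top yellow (34, np.float64(373.3), np.float64(250.8), np.int64(372), np.int64(375), np.int64(238), np.int64(262))
top green (25, np.float64(365.0), np.float64(251.3), np.int64(364), np.int64(366), np.int64(240), np.int64(263))
top blue (51, np.float64(126.5), np.float64(209.4), np.int64(125), np.int64(134), np.int64(198), np.int64(221))
[(np.int32(83), np.int32(184), np.int32(7), np.int32(8), np.int32(27)), (np.int32(343), np.int32(185), np.int32(35), np.int32(30), np.int32(531)), (np.int32(0), np.int32(186), np.int32(13), np.int32(14), np.int32(111)), (n
[... 598 characters left out ...]
int32(251), np.int32(42), np.int32(111), np.int32(2290)), (np.int32(372), np.int32(253), np.int32(5), np.int32(11), np.int32(35)), (np.int32(76), np.int32(270), np.int32(6), np.int32(8), np.int32(22)), (np.int32(325), np.int32(275), np.int32(29), np.int32(10), np.int32(119)), (np.int32(12), np.int32(330), np.int32(84), np.int32(90), np.int32(5560)), (np.int32(294), np.int32(391), np.int32(7), np.int32(9), np.int32(37)), (np.int32(556), np.int32(392), np.int32(4), np.int32(9), np.int32(24)), (np.int32(118), np.int32(400), np.int32(23), np.int32(20), np.int32(235)), (np.int32(104), np.int32(409), np.int32(16), np.int32(11), np.int32(93))]
[126.53080441 207.61359082] [383.24943782 170.62894861]
```

```bash
python3 - <<'E'
from h import *
from station import ctrl
for n,roi in(('scene',(300,170,330,220)),('top',(195,222,232,255))):
    x0,y0,x1,y1=roi; new=ctrl.read_camera(n)["frame"][:,:,::-1]; old=cv2.imread(f'pics/{n}0.png')
    for im in(old,new):
        g=cv2.cvtColor(im[y0:y1,x0:x1],6).astype(int); v,u=np.nonzero(g>g.max()*.7); print(n,g.max(),len(u),u.min()+x0,u.max()+x0,v.min()+y0,v.max()+y0)
o=ctrl.get_obs(); print(o['time'],np.round(o['dq'],3).tolist())
E
```

```text
scene 255 90 309 319 180 190
scene 231 81 309 318 180 190
top 255 121 205 216 231 243
top 199 122 205 216 231 243
39.0667 [0.007, 0.019, 0.006, -0.003, -0.003, -0.001, 0.001]
```

The ball hasn't moved; the difference was only a shadow. Everything is in place and the robot is clear, so I'm handing in.

```bash
python3 -c "
from station import ctrl
print(ctrl.close_job())"
```

```text
the job is handed in; nothing more can be done
None
```

I handed the job in at about 39 s. Yellow is against the spare hook's collar with green against it, and blue stands in the V-block against the end stop; those contacts were felt at under 10 N, and the red ring and reference ball measured unmoved.

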